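Drive the locking key of a cake turntable tight

ROBOT

A 6-joint arm with a two-finger parallel gripper is mounted at the origin on a cart in front of the work surface, level with it; the furniture and walls round the work are solid. World frame = base frame: x ahead of the robot, y to its left, z up, the work surface at z = 0. Lengths are in mm, angles in rad, forces in N, time in s.
With the tool pointing down it reaches from about 375 to 925 mm from the base axis. Payload 5.7 kg.
Tool frame: the origin (TCP) lies midway between the tips of the shut fingers; the grasp point (between the pads) lies 19 mm behind it; z points along the fingers, y is the direction in which the jaws open and shut (so a half turn about z gives the same grasp; the last joint's range is limited). The gripper opens to 88 mm and grips with 3 to 60 N. Pads are 20 mm wide; open, the fingers measure 115 mm over their backs; the gripper's body (75 mm by 178 mm) begins 61 mm behind the grasp point.
Start: joints at [0.994, 0.359, 1.51, -0, 1.272, -0.115], TCP at [267.324, 537.122, 222.623] pointing down, gripper open.
Joint ranges: [-2.97, 2.97], [-1.01, 2.36], [0.21, 2.38], [-0.96, 4.11], [0.2, 2.71], [-2.98, 2.98]. Speed limits (rad/s): [2.39, 2.39, 3.14, 3.14, 3.14, 3.14].

INTERFACE

Orientations are given as a rotation vector (axis times angle).
In Python, from station import bot, get_state, eyes, close_job gives the robot as it stands. Calls block until the motion is done:
- bot.goto(position, orientation): joint-space move of the TCP to a pose.
- bot.servo_line(position, max_speed=150, orientation=None, threshold=None): straight line of the TCP; orientation=None keeps the orientation; max_speed is the mean speed in mm/s. With threshold (N) it stops when the force on the tool has changed by that much, and returns True; else False.
- bot.movej(angles): joint-space move.
- bot.gripper_to(opening, squeeze=None): finger opening in mm; squeeze is the grip in N (None keeps the last); returns when the fingers have stopped.
- bot.pause(seconds).
- bot.solve_ik(position, orientation): joint angles nearest the present ones, or None.
- get_state(): the state.
- eyes.grab_frame(name): name is "side" or "top"; returns (picture, depth): 384x512x3 uint8, red, green, blue; 384x512 float32, mm along the optical axis (not along the pixel's ray), 0 where there is no reading.
- eyes.camera_params(name): a dict with "vertical_fov" (degrees; the focal length in pixels is half the picture's height over the tangent of half this angle, whatever the lens; pixels are square), "cx", "cy" (the principal point, pixels), "T" (4x4, takes a point from camera to world coordinates). Camera axes: x right, y up, looking along -z (the intrinsics and any distortion apply to the point x, -y, -z); pixel columns grow to the right and rows downward; lengths in mm; the calibration is good to about 2 mm. A picture is of the moment at which its call begins. camera_params takes no time and is no camera call.
A pose or a line that the arm cannot do raises bot.IKError and nothing moves.
- close_job(): hands the job in, once; it reports no verdict.
The state is a dict: "time_s": time; "qpos": joint angles; "qvel": joint speeds; "effort": joint torques, N m; "ee_pos": TCP position; "ee_rot": TCP orientation; "wrist_force": force on the tool from outside, world axes, zero at the start; "ft_torque": the same for the moment, N m; "width": finger opening in mm.
Only numpy, scipy, OpenCV 4.12 (cv2) and the standard library are available. Lean on these libraries where they do the work, as an engineer would, in place of code of your own. Each camera call takes 0.05 s, during which the arm holds its last target.

TASK

Lock the shaft of the cake turntable: take the headed wooden wedge key out of its stand, set it upright, thin end down, into the open gap between the turntable's hub and its square shaft, and push or tap it down until the shaft's play is taken up and the key is firmly tight, which takes a push of about 15 N on its head; never force it (25 N is the limit). Let go and leave the key standing tight in the gap, and leave everything else as it stands.

Things in the scene. Friction and masses are not known exactly. Their poses are not given: they have to be found in the camera images.
- turntable: cake turntable, fixed to the worktop: wooden board 200 mm across, its top 28 mm up, with a square aluminium hub 100 x 96 mm, top 70 mm up (screw heads near its corners 3 mm higher), and in the hub's middle a square dark steel shaft, level with it. Origin: middle of the underside; z up; x across the keyway gap, from the hub's cheek to the shaft; y along the gap.
- keyway (a point): middle of the keyway's mouth (gap between hub cheek and shaft), at the hub's top; axes as the turntable's. Gap 27 mm long (y), flared in the top 4 mm, below that 7.5 to 12 mm across (x), differing each time, its middle up to 1 mm off in x. Both walls lean in 3.8 degrees like the key's, 58 mm deep. The key meets both with its thin end 24 to 58 mm down and is tight 41 to 61 mm down.
- shaft: square shaft, 24 x 26 mm, with up to 2.4 mm of loose play along x, left anywhere in it. The key first pushes it to its stop at +x (up to 18 mm of key travel at under 3 N); then the hub's cheek yields as a stiff spring, felt on the key's head as 6 to 15 N per mm. Friction 0.24 to 0.36: the key stays where it is driven. Origin: the turntable's, up to 2.4 mm off.
- key_center (a point): wooden wedge key, 80 mm long, 40 g; point half-way up it, 40 mm above the thin end. z runs to the head. Thickness (x) 5 mm at the thin end, growing evenly on both faces to 13.8 mm under the head, 66 mm up; width (y) 20 mm. Head: block 18 (x) by 22 (y) by 14 mm tall. Same either way round. Starts thin end down in the stand, 48 mm showing.
- stand: dark wooden block 70 x 64 x 40 mm, fixed to the worktop, with one slot 11 x 23.5 mm, 32 mm deep, in which the key stands upright. Origin: middle of its underside; z up; x and y are the key's at the start.
- salt_shaker: bystander: salt shaker, 44 mm wide, 90 mm tall; origin in the middle of its underside
- tea_light: bystander: small candle in a metal cup, 38 mm wide, 15 mm tall; origin in the middle of its underside
- espresso_cup: bystander: small cup, 62 x 92 x 51 mm; origin in the middle of its underside
- pepper_mill: bystander: wooden pepper mill, 58 mm wide, 160 mm tall; origin in the middle of its underside
- mug_plain: bystander: mug, 86 x 116 x 101 mm; origin in the middle of its underside
- peg_a: bystander: wooden clothes peg lying flat, 72 mm long
- peg_b: bystander: wooden clothes peg lying flat, 72 mm long
- tumbler: bystander: glass tumbler, 81 mm wide, 91 mm tall; origin in the middle of its underside
- crock: bystander: crock with kitchen tools, 200 x 194 x 341 mm; origin in the middle of its underside
Things that resemble listed ones, but are neither listed nor needed, are in the scene too. What is shaped like the part that bears key_center but pink or turquoise is not meant.

How it is judged:
By the outcome, as a careful person would: the job done as asked, in the order asked, and still so for the second after the job is handed in, with the robot touching nothing.
It also fails if it takes over 53 s, if anything falls off the work surface, if the arm or the gripper's body presses on something with over 40 N, if the wrist force passes 120 N, or if a joint passes its speed limit or range.

## Working session

There is one attempt and no reset: what is moved stays moved. The work goes in short steps, each a Python script; the robot and the scene stay as the last script left them, time stands still between calls to the robot, and variables do not carry over. Pictures are saved under pics/ and viewed, and the job is handed in when it is done.

```bash
ls; mkdir -p pics; python3 - <<'E'
from station import bot,get_state,eyes
import cv2,numpy as np
print(get_state())
for n in("top","side"):
    im,d=eyes.grab_frame(n); print(n,eyes.camera_params(n))
    cv2.imwrite(f"pics/{n}0.png",cv2.resize(im[:,:,::-1],(800,600),interpolation=cv2.INTER_CUBIC)); np.save(f"{n}0.npy",d); np.save(f"{n}0i.npy",im)
E
```

```text
pics
{'time_s': 0.0, 'qpos': array([ 9.93927403e-01,  3.59508144e-01,  1.51145582e+00, -1.77259220e-05,
        1.27251820e+00, -1.15104964e-01]), 'qvel': array([-0.00170694, -0.00034457, -0.00027662, -0.00017523, -0.000595  ,
       -0.00091119]), 'effort': array([ 5.69399053e-04, -5.15349197e+01, -2.70733309e+01,  6.73855422e-02,
        3.46509204e-02, -1.38110108e-04]), 'ee_pos': array([266.93858261, 536.54830325, 221.79884872]), 'ee_rot': array([-7.18758828e-01, -3.05762271e+00,  2.80062553e-03]), 'wrist_force': array([ 0.3258745 , -0.38327448,  0.03236225]), 'ft_torque': array([0.01727114, 0.0352724 , 0.01271893]), 'width': 87.70501572434878}
top {'vertical_fov': 42.82116387346855, 'cx': 261.157352585295, 'cy': 190.10674813993433, 'T': array([[ 3.85676533e-01,  7.68284524e-01, -5.10874253e-01,
        -1.23656862e+02],
       [-9.22497101e-01,  3.30648549e-01, -1.99174886e-01,
        -2.90260670e+02],
       [ 1.58968482e-02,  5.48097097e-01,  8.36263632e-01,
         1.21386985e+03],
       [ 0.00000000e+00,  0.00000000e+00,  0.00000000e+00,
         1.00000000e+00]])}
side {'vertical_fov': 51.37762640533993, 'cx': 253.00405076697874, 'cy': 195.27071721573154, 'T': array([[-9.15959800e-01,  2.66909598e-01, -2.99627956e-01,
         1.91273270e+02],
       [-4.01256562e-01, -6.03121006e-01,  6.89375241e-01,
         8.79470027e+02],
       [ 3.28895366e-03,  7.51667691e-01,  6.59533824e-01,
         9.36752860e+02],
       [ 0.00000000e+00,  0.00000000e+00,  0.00000000e+00,
         1.00000000e+00]])}
```

View pics/top0.png

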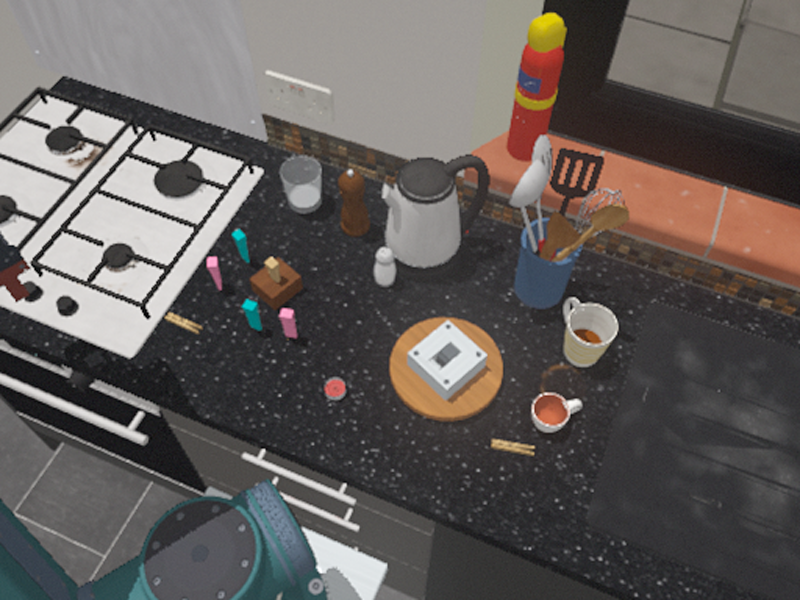

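View pics/side0.png

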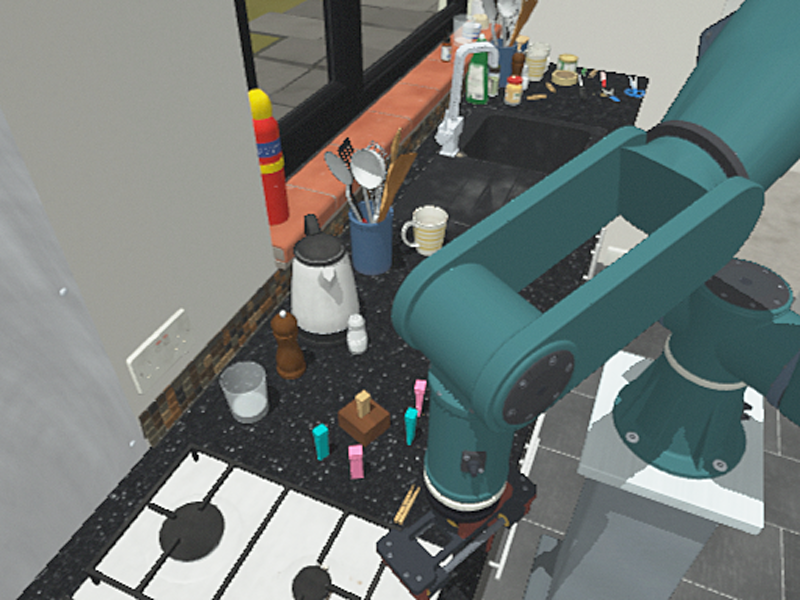

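```bash
cat > h.py <<'E'
import numpy as np,cv2
from station import bot,get_state,eyes
def cloud(n,d):
    p=eyes.camera_params(n); H,W=d.shape
    f=H/2/np.tan(np.radians(p["vertical_fov"])/2)
    u,v=np.meshgrid(np.arange(W),np.arange(H))
    P=np.stack([(u-p["cx"])/f*d,-(v-p["cy"])/f*d,-d],-1)
    return P@p["T"][:3,:3].T+p["T"][:3,3]
def proj(n,X):
    p=eyes.camera_params(n); f=192/np.tan(np.radians(p["vertical_fov"])/2)
    c=(np.asarray(X,float)-p["T"][:3,3])@p["T"][:3,:3]
    return np.stack([p["cx"]-f*c[...,0]/c[...,2],p["cy"]+f*c[...,1]/c[...,2]],-1)
E
python3 - <<'E'
from h import *
for n in("top","side"):
    d=np.load(n+"0.npy"); P=cloud(n,d); P[d==0]=np.nan
    np.save(n+"P.npy",P)
    im=np.load(n+"0i.npy")
    m=(abs(P[...,2])<12)&(P[...,0]>350)&(P[...,0]<750)&(abs(P[...,1])<450)
    Q=P[m]; A=np.c_[Q[:,:2],np.ones(len(Q))]; print(n,len(Q),np.linalg.lstsq(A,Q[:,2],rcond=None)[0],Q[:,2].std())
    b=(slice(130,225),slice(100,210)) if n=="top" else (slice(225,320),slice(180,290))
    c=(slice(195,275),slice(240,330))
    cv2.imwrite(f"pics/{n}c.png",cv2.resize(im[b][:,:,::-1],None,fx=6,fy=6,interpolation=cv2.INTER_CUBIC))
    if n=="top": cv2.imwrite(f"pics/{n}t.png",cv2.resize(im[c][:,:,::-1],None,fx=7,fy=7,interpolation=cv2.INTER_CUBIC))
P=np.load("topP.npy")
np.set_printoptions(precision=0,suppress=True,linewidth=200)
print(P[225:245,275:300,2])
print(P[160:185,165:190,2])
E
```

```text
top 28839 [ 7.03480151e-04 -1.46646039e-03  8.28447414e-01] 3.2250270792482785
side 12912 [ 0.00121356  0.00161139 -0.60515252] 2.807525985947946
[[69. 70. 70. 77. 68. 67. 65. 70. 76. 75. 75. 70. 72. 73. 71. 74. 73. 73. 70. 65. 66. 72. 68. 68. 70.]
 [74. 69. 69. 65. 71. 65. 70. 67. 76. 69. 71. 71. 66. 73. 70. 69. 74. 70. 73. 66. 71. 71. 73. 73. 72.]
 [73. 73. 74. 70. 65. 71. 69. 69. 73. 68. 70. 69. 69. 70. 71. 70. 72. 71. 68. 69. 75. 71. 71. 72. 69.]
 [69. 69. 69. 70. 56. 62. 67. 67. 67. 64. 71. 77. 70. 71. 75. 72. 70. 70. 71. 70. 72. 72. 69. 70. 69.]
 [69. 70. 60. 58. 52. 61. 62. 70. 69. 71. 71. 68. 70. 71. 75. 71. 70. 69. 70. 68. 73. 71. 73. 71. 68.]
 [69. 71. 67. 55. 55. 55. nan 62. 70. 67. 70. 73. 69. 73. 73. 70. 70. 69. 71. 69. 68. 73. 72. 66. 68.]
 [70. 69. 72. 67. 44. 52. 58. 63. 66. 65. 67. 71. 69. 69. 75. 69. 67. 70. 70. 66. 73. 69. 68. 70. 70.]
 [70. 69. 72. 71. 70. 49. 53. 54. 60. 67. 69. 73. 65. 76. 69. 69. 66. 74. 70. 69. 72. 70. 67. 68. 72.]
 [70. 72. 69. 70. 71. 73. 49. 51. 54. 52. 63. 70. 74. 68. 72. 71. 67. 71. 70. 73. 73. 68. 70. 72. 70.]
 [70. 69. 70. 72. 68. 68. 6
[... 2982 characters left out ...]
 39. 39. 41. 44. 39. 45. 50. 54. 45. 49. 37. 38. 41. 42. 41. 37. 43. 37. 40. nan]
 [41. 33. 38. 42. 39. 41. 36. 40. 43. 42. 38. 44. 48. 46. 42. 40. 41. 41. 41. 38. 39. 44. 38. 40. 38.]
 [38. 39. 40. 36. 41. 42. 43. 39. 40. 40. 40. 35. 39. 36. 44. 34. 41. 45. 43. 36. 43. 42. 39. 42. 37.]
 [43. 39. 43. 39. 35. 40. 43. 38. 41. nan nan 42. 38. 39. 41. 40. 38. 49. 43. 40. 38. 38. 35. 37. 30.]
 [40. 42. 39. 43. 43. 46. 37. 34. 39. 38. 42. 41. 42. 39. 41. 41. 40. 40. 40. 39. 42. 41. 38. 31. 28.]
 [43. 44. 41. 36. 43. 43. 40. 47. 41. 41. 34. 41. 41. 41. 39. 42. 37. 42. 45. 44. 35. 35. 31. 29. 24.]
 [39. 43. 43. 38. 38. 41. 43. 39. 42. 40. 40. 36. 40. 42. 37. 42. 37. 38. 42. 35. 32. 28. 29. 29. 14.]]
```

View pics/topc.png

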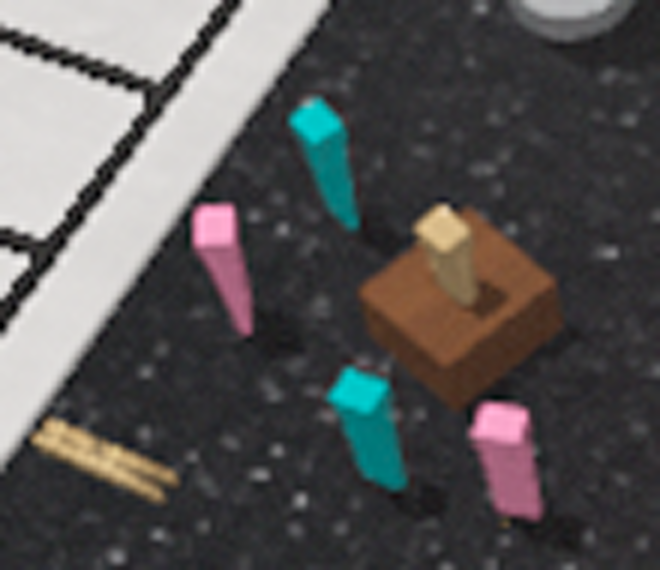

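View pics/topt.png

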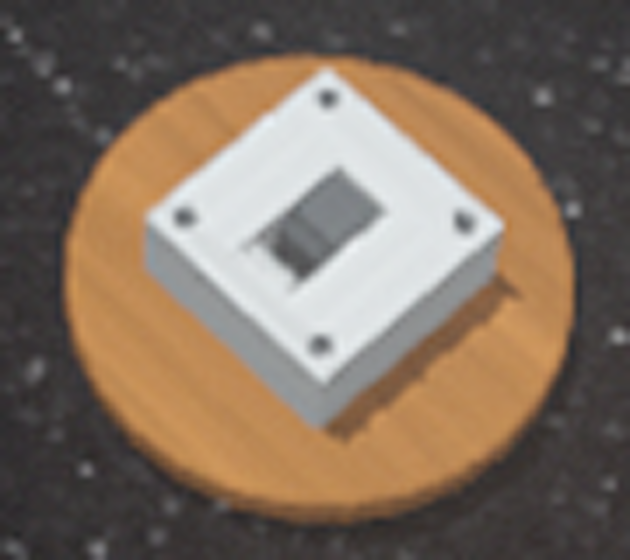

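View pics/sidec.png

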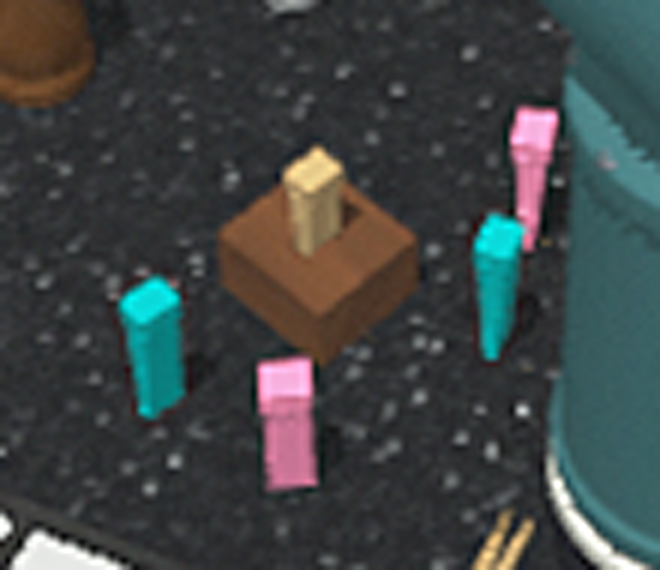

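```bash
cat > fit.py <<'E'
from h import *
from scipy.optimize import minimize
def fitrect(n,im,M,z,lx,ly,x0,roi,S=8):
    """M soft mask in roi; find x,y,th"""
    r0,r1,c0,c1=roi
    def cost(q):
        c,s=np.cos(q[2]),np.sin(q[2])
        cor=np.array([[a*lx/2,b*ly/2] for a,b in((1,1),(-1,1),(-1,-1),(1,-1))])
        w=np.c_[cor@np.array([[c,s],[-s,c]])+q[:2],np.full(4,z)]
        uv=proj(n,w); uv=(uv-[c0,r0]+.5)*S-.5
        R=np.zeros(((r1-r0)*S,(c1-c0)*S),np.uint8)
        cv2.fillPoly(R,[np.round(uv*16).astype(np.int32)],255,shift=4)
        A=cv2.resize(R,(c1-c0,r1-r0),interpolation=cv2.INTER_AREA)/255.
        A=cv2.GaussianBlur(A,(0,0),.8)
        return ((A-M)**2).sum()
    best=None
    for t in np.arange(0,np.pi,np.pi/12):
        r=minimize(cost,[*x0,t],method="Nelder-Mead",options=dict(initial_simplex=np.array([*x0,t])+np.array([[0,0,0],[6,0,0],[0,6,0],[0,0,.2]]),xatol=.02,fatol=.001))
        if best is None or r.fun<best.fun: best=r
    return best
E
python3 - <<'E'
from fit import *
im=np.load("top0i.npy"); P=np.load("topP.npy"); np.set_printoptions(precision=3,suppress=True)
hsv=cv2.cvtColor(im,cv2.COLOR_RGB2HSV).astype(int)
imf=im.astype(float)
def run(name,mask,z,lx,ly,roi,fill=True):
    r0,r1,c0,c1=roi; m=mask[r0:r1,c0:c1].astype(np.uint8)
    nn,l,st,_=cv2.connectedComponentsWithStats(m); k=1+np.argmax(st[1:,4]); m=(l==k).astype(np.uint8)
    if fill:
        cs,_=cv2.findContours(m,cv2.RETR_EXTERNAL,cv2.CHAIN_APPROX_NONE); cv2.drawContours(m,cs,-1,1,-1)
    Q=P[r0:r1,c0:c1][(m>0)]; Q=Q[abs(Q[:,2]-z)<8]; x0=np.median(Q,0)[:2]
    M=cv2.GaussianBlur(m.astype(float),(0,0),.8)
    r=fitrect("top",im,M,z,lx,ly,x0,roi); r2=fitrect("top",im,M,z,ly,lx,x0,roi)
    print(name,x0,"fit",r.x,r.fun,"area",m.sum(), "swapped-dim cost",r2.fun,r2.x)
    return r.x
V=hsv[...,2]
hub=run("hub",(hsv[...,2]>190)&(hsv[...,1]<40),70,100,96,(195,275,240,330))
print(im[215,286],im[170,172],im[190,180],im[175,176],im[180,178])
E
```

```text
hub [ 494.38 -124.18] fit [ 495.82  -122.828    2.72 ] 2.7980530973734505 area 1165 swapped-dim cost 2.7980530973734505 [ 495.82  -122.828    1.149]
[222 227 228] [199 171 121] [71 46 32] [129 106  76] [112  87  62]
```

```bash
python3 - <<'E'
from fit import *
im=np.load("top0i.npy"); P=np.load("topP.npy"); np.set_printoptions(precision=3,suppress=True)
# ortho at z=70 in hub frame, 6px/mm, x right, y up
x,y,t=495.82,-122.83,2.72-np.pi
def ortho(n,im,x,y,t,z,half,s):
    g=np.arange(-half,half,1/s); X,Y=np.meshgrid(g,-g); c,sn=np.cos(t),np.sin(t)
    W=np.stack([x+c*X-sn*Y,y+sn*X+c*Y,np.full_like(X,z)],-1)
    uv=proj(n,W).astype(np.float32)
    return cv2.remap(im,uv[...,0],uv[...,1],cv2.INTER_CUBIC)
o=ortho("top",im,x,y,t,70,50,6)[:,:,::-1].copy()
for k in range(-50,50,10):
    p=int((k+50)*6); cv2.line(o,(p,0),(p,6 if k else 30),(0,0,255),1); cv2.line(o,(0,p),(6 if k else 30,p),(0,0,255),1)
cv2.imwrite("pics/ortho.png",o)
hsv=cv2.cvtColor(im,cv2.COLOR_RGB2HSV).astype(int)
roi=(155,205,150,200); sl=(slice(155,205),slice(150,200))
key=(im[...,0]>150)&(hsv[...,0]<30)&(hsv[...,1]>50)&(P[...,2]>70)
m=key[sl].astype(float); print(m.sum())
M=cv2.GaussianBlur(m,(0,0),.8); x0=np.nanmedian(P[sl][m>0],0)[:2]
r=fitrect("top",im,M,88,18,22,x0,roi); print("key",r.x,r.fun,x0)
zz=P[...,2]
st=((hsv[...,0]<20)&(hsv[...,1]>100)|(zz>45))&(zz>33)
m=st[sl].astype(np.uint8)
# top of stand incl key base; exclude key above
m=((hsv[...,0]<20)&(hsv[...,1]>60)&(im[...,0]>60)&(zz>34)&(zz<47))[sl].astype(np.uint8)
cv2.imwrite("pics/m.png",cv2.resize(m*255,None,fx=8,fy=8,interpolation=0))
m=cv2.morphologyEx(m,cv2.MORPH_CLOSE,np.ones((5,5)))
k=(P[sl][...,2]>46).astype(np.uint8); 
M=cv2.GaussianBlur(m.astype(float),(0,0),.8)
x0=np.nanmedian(P[sl][m>0],0)[:2]
for a,b in((70,64),):
    r=fitrect("top",im,M,40,a,b,x0,roi); print("stand",r.x,r.fun,x0,m.sum())
q=proj("top",[[r.x[0],r.x[1],40]]); print(q)
E
```

```text
38.0
key [534.339 233.635   2.775] 0.3589770097360309 [534.779 234.204]Traceback (most recent call last):
  File "<stdin>", line 31, in <module>
  File "fit.py", line 18, in fitrect
    r=minimize(cost,[*x0,t],method="Nelder-Mead",options=dict(initial_simplex=np.array([*x0,t])+np.array([[0,0,0],[6,0,0],[0,6,0],[0,0,.2]]),xatol=.02,fatol=.001))
    res = _minimize_neldermead(fun, x0, args, callback, bounds=bounds,
                               **options)
    fxr = func(xr)
    fx = function(np.copy(x), *(wrapper_args + args))
  File "fit.py", line 10, in cost
    uv=proj(n,w); uv=(uv-[c0,r0]+.5)*S-.5
  File "h.py", line 10, in proj
    p=eyes.camera_params(n); f=192/np.tan(np.radians(p["vertical_fov"])/2)
ValueError: time passes only in moves, steps and waits
```

View pics/ortho.png

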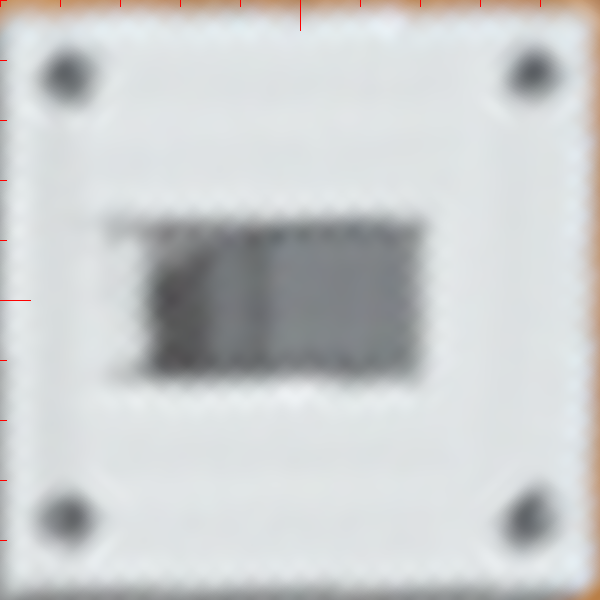

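View pics/m.png

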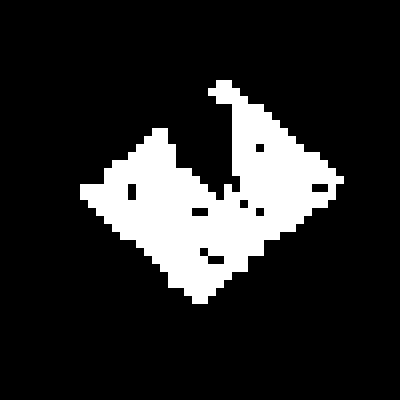

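```bash
python3 - <<'E'
from station import eyes
import pickle,numpy as np
pickle.dump({n:eyes.camera_params(n) for n in("top","side")},open("cam.pkl","wb"))
D=[np.load("top0.npy")]; I=[np.load("top0i.npy").astype(float)]
for i in range(8):
    a,d=eyes.grab_frame("top"); D.append(d); I.append(a.astype(float))
D=np.array(D); D[D==0]=np.nan
np.save("topD.npy",np.nanmean(D,0)); np.save("topI.npy",np.mean(I,0).astype(np.float32))
print(np.nanstd(D[:,200:260,250:320],0).mean())
E
sed -i 's/from station import bot,get_state,eyes/from station import bot,get_state,eyes\nimport pickle\nCP=pickle.load(open("cam.pkl","rb"))/; s/eyes.camera_params(n)/CP[n]/' h.py
python3 - <<'E'
from h import *
np.set_printoptions(precision=1,suppress=True,linewidth=200)
P=cloud("top",np.load("topD.npy")); I=np.load("topI.npy")
x,y,t=495.82,-122.83,2.72-np.pi
c,s=np.cos(t),np.sin(t); R=np.array([[c,s],[-s,c]])
Q=P.copy(); Q[...,:2]=(P[...,:2]-[x,y])@R.T
np.save("Qhub.npy",Q)
m=(abs(Q[...,0])<40)&(abs(Q[...,1])<10)&(Q[...,2]>20)
q=Q[m]; g=I[m].mean(1)
o=np.argsort(q[:,0]); 
for lo in np.arange(-36,26,1.):
    k=(q[:,0]>=lo)&(q[:,0]<lo+1)
    if k.any(): print(lo+.5,k.sum(),"z",np.median(q[k,2]),q[k,2].min(),q[k,2].max(),"grey",g[k].mean())
E
```

```text
2.5217574
-34.5 5 z 70.53042625778971 69.40425559820983 70.7577378952335 grey 225.74814
-33.5 1 z 71.35839151430241 71.35839151430241 71.35839151430241 grey 224.8889
-32.5 4 z 69.84773352797231 68.72290987211227 69.97813711378922 grey 218.75
-30.5 4 z 69.96699292151277 69.18397237345107 70.31448814558098 grey 220.27777
-29.5 2 z 69.59703888745094 68.42710103867921 70.76697673622266 grey 217.7037
-28.5 4 z 70.29420669605997 69.99656089114865 70.74133488569942 grey 210.06482
-26.5 3 z 69.46073008682356 69.05313446150035 69.54929693696772 grey 186.19753
-25.5 2 z 68.24867179850287 68.03835379677548 68.45898980023026 grey 183.51852
-15.5 8 z 48.14084804845265 46.280344230476885 52.409949618704104 grey 126.824066
-14.5 12 z 57.58465937464132 51.98864547881112 65.3687083160064 grey 96.85494
-13.5 8 z 65.68218792140021 57.35067272985725 69.23680043663421 grey 104.18056
-12.5 4 z 69.80965949157815 67.01504368431733 70.4922268717512 grey 116.62036
-11.5 3 z 68.16478653213449 68.15134540554436 71.12735659724899 grey 118.703705
-10.5 4 z 71.1295237793421 70.84660753658522 71.43734406223052 grey
[... 1471 characters left out ...]
2592
13.5 5 z 71.57083633075104 70.79926438990992 71.87681532699071 grey 129.2222
15.5 2 z 71.1679438593361 71.15757374886402 71.17831396980819 grey 132.01852
16.5 3 z 71.27821000340191 70.79859065106803 71.46057220332068 grey 132.23456
20.5 8 z 65.89440473245827 64.00053482701173 70.95851663085273 grey 163.33797
21.5 3 z 68.5397945176071 67.0618512934243 69.8864858469558 grey 187.43208
22.5 5 z 70.37016689315737 70.14428662351543 70.88201624813541 grey 221.64444
23.5 2 z 71.85606211915456 71.52809743520265 72.18402680310646 grey 229.09259
24.5 2 z 70.47874882126189 70.39679983535848 70.5606978071653 grey 228.74075
25.5 1 z 67.32332903881957 67.32332903881957 67.32332903881957 grey 231.14815
```

```bash
python3 - <<'E'
from fit import *
np.set_printoptions(precision=2,suppress=True,linewidth=200)
im=np.load("topI.npy"); P=cloud("top",np.load("topD.npy")); zz=P[...,2]
hsv=cv2.cvtColor(im.astype(np.uint8),cv2.COLOR_RGB2HSV).astype(int)
x,y,t=495.82,-122.83,2.72-np.pi
c,s=np.cos(t),np.sin(t)
g=np.arange(-36,26,.5); Y=np.arange(-8,8,.5); X,YY=np.meshgrid(g,Y)
uv=proj("top",np.stack([x+c*X-s*YY,y+s*X+c*YY,np.full_like(X,70)],-1)).astype(np.float32)
pr=cv2.remap(im.mean(2).astype(np.float32),uv[...,0],uv[...,1],cv2.INTER_LINEAR).mean(0)
print(np.c_[g,pr][10:60].T)
# y extents at shaft
g2=np.arange(-20,20,.5); X,YY=np.meshgrid(np.arange(0,14,.5),g2)
uv=proj("top",np.stack([x+c*X-s*YY,y+s*X+c*YY,np.full_like(X,70)],-1)).astype(np.float32)
pr=cv2.remap(im.mean(2).astype(np.float32),uv[...,0],uv[...,1],cv2.INTER_LINEAR).mean(1); print(np.c_[g2,pr].T)
# stand & key
r0,r1,c0,c1=roi=(155,205,150,200); sl=(slice(r0,r1),slice(c0,c1))
from fit import fitrect
m=((zz>75)&(im[...,0]>150))[sl].astype(float); M=cv2.GaussianBlur(m,(0,0),.8)
k=fitrect("top",im,M,88,18,22,(534.3,233.6),roi); print("key",k.x,k.fun,m.sum())
m=((zz>32)&(hsv[...,0]<30))[sl].astype(np.uint8)
# stand top region: fill key occlusion by convex hull of brown z~40 px
b=((zz>36.5)&(zz<44))[sl].astype(np.uint8); b=cv2.morphologyEx(b,cv2.MORPH_OPEN,np.ones((2,2)))
n,l,st,_=cv2.connectedComponentsWithStats(b); print(st[1:,4])
b=(l==1+np.argmax(st[1:,4]))
pts=np.argwhere(b)[:,::-1].astype(np.int32); h=cv2.convexHull(pts); M=np.zeros(b.shape,np.uint8); cv2.fillPoly(M,[h],1)
cv2.imwrite("pics/m2.png",cv2.resize(M*120+b.astype(np.uint8)*120,None,fx=8,fy=8,interpolation=0))
M=cv2.GaussianBlur(M.astype(float),(0,0),.8)
q=P[sl][b]; r=fitrect("top",im,M,40,70,64,np.median(q,0)[:2],roi); print("stand",r.x,r.fun)
E
```

```text
[[-31.   -30.5  -30.   -29.5  -29.   -28.5  -28.   -27.5  -27.   -26.5  -26.   -25.5  -25.   -24.5  -24.   -23.5  -23.   -22.5  -22.   -21.5  -21.   -20.5  -20.   -19.5  -19.   -18.5  -18.   -17.5
  -17.   -16.5  -16.   -15.5  -15.   -14.5  -14.   -13.5  -13.   -12.5  -12.   -11.5  -11.   -10.5  -10.    -9.5   -9.    -8.5   -8.    -7.5   -7.    -6.5 ]
 [219.6  218.64 217.31 215.38 212.57 208.76 203.67 197.18 189.5  180.27 169.82 158.51 146.87 135.78 125.54 116.51 109.01 103.25  99.34  97.03  95.75  95.04  94.47  94.02  93.69  93.63  93.88  94.65
   95.87  97.71 100.18 103.12 106.26 109.37 112.04 114.24 115.98 117.17 117.91 118.17 117.95 117.38 116.52 115.44 114.37 113.4  112.7  112.47 112.83 113.8 ]]
[[-20.   -19.5  -19.   -18.5  -18.   -17.5  -17.   -16.5  -16.   -15.5  -15.   -14.5  -14.   -13.5  -13.   -12.5  -12.   -11.5  -11.   -10.5  -10.    -9.5   -9.    -8.5   -8.    -7.5   -7.    -6.5
   -6.    -5.5   -5.    -4.5   -4.    -3.5   -3.    -2.5   -2.    -1.5   -1.    -0.5    0.     0.5    1.     1.5    2.     2.5    3.     3.5    4.     4.5    5.     5.5    6.     6.5    7.     7.5
    8.     8.5    9.     9.5   10.    10.5   11.    11.5   12.    12.5   13.    13.5   14.    14.5   15.    15.5   16.    16.5   17.    17.5   18.    18.5   19.    19.5 ]
 [227.22 227.64 228.15 228.72 229.14 229.18 228.53 226.74 223.54 218.9  212.61 204.45 194.79 183.97 172.13 160.43 149.82 140.7  133.98 129.63 127.32 126.6  127.   127.96 129.11 130.19 131.   131.54
  131.86 132.   132.01 131.91 131.76 131.57 131.38 131.19 131.03 130.9  130.8  130.72 130.66 130.6  130.56 130.52 130.49 130.48 130.48 130.49 130.54 130.65 130.81 130.97 131.11 131.18 131.14 130.99
  130.7  130.3  129.79 129.32 129.17 129.58 131.08 134.1  139.62 147.97 158.55 170.74 183.11 194.62 204.42 212.07 218.07 222.25 224.82 226.28 226.87 226.97 226.81 226.5 ]]
key [534.39 233.68  -0.4 ] 38.92472000885096 86.0
[  4 380]
stand [533.04 228.83   2.77] 6.432119739383035
```

View pics/m2.png

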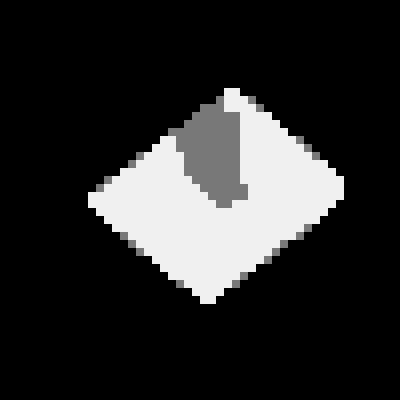

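```bash
python3 - <<'E'
from fit import *
np.set_printoptions(precision=3,suppress=True,linewidth=200)
im=np.load("topI.npy"); P=cloud("top",np.load("topD.npy")); zz=P[...,2]
r0,r1,c0,c1=roi=(155,205,150,200); sl=(slice(r0,r1),slice(c0,c1))
# top face soft membership: brightness
I=im[sl].mean(2); print(np.round(I[8:20,14:32]).astype(int)); print(np.round(zz[sl][8:20,14:32]).astype(int))
for thr in(140,150,160):
  m=((I>thr)&(zz[sl]>78)).astype(float); M=cv2.GaussianBlur(m,(0,0),.8)
  from scipy.optimize import minimize
  for a,b in((18,22),(22,18)):
    import fit
    # restrict near yaw -0.37
    best=None
    for t in(-.6,-.5,-.4,-.3,-.2):
        pass
    r=fit.fitrect("top",im,M,88,a,b,(534.3,233.6),roi); print(thr,m.sum(),a,b,r.x,r.fun)
im2=np.load("side0i.npy")
E
```

```text
[[ 52  52  45  45  49  47  46  47  43  37  40  46  49  47  50  52  51  51]
 [ 47  46  47  45  44  47  45  48  98 152 148  44  47  61  66  55  50  47]
 [ 42  42  46  46  43  40  56 108 163 199 196 122  70  80  85  77  71  56]
 [ 43  50  47  48  42  63 119 166 185 182 183 175 132  98  89  92  88  64]
 [ 38  50  54  49  56 118 173 185 179 179 181 182 176 141  99  89  87  74]
 [ 32  38  51  53  63 128 177 185 182 179 178 181 183 169 113  88  91  89]
 [ 31  33  38  45  40  76 134 170 183 182 180 179 168 143 105  90  93  94]
 [ 31  32  31  37  44  78 107 125 164 182 182 163 127 102 102  94  95  97]
 [ 31  33  40  50  64  80  93  99 120 156 156 123 103 105  99  96  95  96]
 [ 35  40  58  75  85  90  92 100 105 103 103 102 108 108  98  96  96  95]
 [ 50  62  79  91  91  91  93 105 113 103 101 102 111 112  99  94  95  93]
 [ 67  86  92  91  91  93  92 105 117 104 103 102 108 111  98  93  93  94]]
[[ 1  1  0  0 -1  0  1  0  0  0 -1  0 -1 -1  1  0  0  0]
 [-2  1  0  1  0  2 -1 -2 -2  0  0 -1  0 -2  0  1 -2  1]
 [ 0 -1  0 -1  0  0 -2  2  0 88 87  1  2 40 38  0  0  0]
 [-1  3  0  0  1  0  2 -1 87 88 88 88 41 42 41 41 -1  0]
 [ 0  1 -1  0 -1  1 89 87 87 89 87 89 88 39 39 40 41  1]
 [ 0  0  0  0 -1 -1 88 88 89 89 89 88 87 89 87 41 40 40]
 [ 0  1 -1  1  2  0 85 87 87 88 88 87 89 88 87 39 40 41]
 [ 0  2  1  1  0  1 79 84 87 89 89 90 89 86 84 41 40 39]
 [-1  0  0  0  1 40 41 77 83 89 88 87 84 81 76 40 40 39]
 [-1 -1 -1  0 41 39 42 65 78 84 86 83 82 78 73 41 42 40]
 [ 0 -1  0 40 40 41 40 39 63 77 81 80 76 72 69 40 41 40]
 [ 0 -1 40 40 41 40 41 39 56 63 68 74 71 67 65 41 41 42]]
140 76.0 18 22 [535.109 234.157   2.69 ] 33.07979065812677
140 76.0 22 18 [535.109 234.157   1.12 ] 33.07979065812677
150 75.0 18 22 [535.138 234.481   2.668] 33.356536492842324
150 75.0 22 18 [535.138 234.481   1.097] 33.356536492842324
160 72.0 18 22 [535.362 234.77    2.714] 32.78128610977861
160 72.0 22 18 [535.362 234.77    1.143] 32.78128610977861
```

```bash
python3 - <<'E'
import fit
from fit import *
np.set_printoptions(precision=3,suppress=True,linewidth=200)
im=np.load("topI.npy")
r0,r1,c0,c1=roi=(158,178,160,188); sl=(slice(r0,r1),slice(c0,c1))
I=im[sl].mean(2); 
# soft: bg ~ 47 / stand 95 / sides 105 vs 180 ; left/top boundary against 45-95
M=np.clip((I-100)/80,0,1)
for a,b in((18,22),):
  r=fit.fitrect("top",im,M,88,a,b,(534.3,233.6),roi); print(r.x,r.fun)
M=np.clip((I-75)/105,0,1)
m=(I>140).astype(float);M=cv2.GaussianBlur(m,(0,0),.8)
r=fit.fitrect("top",im,M,88,18,22,(534.3,233.6),roi); print(r.x,r.fun)
for t in (-.37,-.37+np.pi/2):
  print(t, min((fit.fitrect.__call__ and 0,)))
# joint-space feasibility
from scipy.spatial.transform import Rotation as Ro
for yaw in(-.37+np.pi/2,-.37-np.pi/2):
    # tool z down, tool y along dir yaw+90?? build R: y=(cos a,sin a)
    for nm,p,a in(("key",(534.3,233.6,150),-.37),("hub",(478.5,-115,200),-.4214)):
      for k in(0,np.pi):
        yv=np.array([np.cos(a+k),np.sin(a+k),0]); zv=np.array([0,0,-1.]); xv=np.cross(yv,zv)
        rv=Ro.from_matrix(np.c_[xv,yv,zv]).as_rotvec(); q=bot.solve_ik(list(p),list(rv)); print(nm,k,rv,q)
    break
E
```

```text
[535.741 234.859   2.745] 1.6188787020148208
[536.173 234.826   2.713] 0.3490935848386455
-0.37 0
1.2007963267948965 0
key 0 [2.592 1.775 0.   ] [ 0.294  0.409  1.631 -0.     1.102  0.664]
key 3.141592653589793 [ 1.775 -2.592 -0.   ] [ 0.294  0.409  1.631  0.     1.102 -2.478]
hub 0 [2.637 1.708 0.   ] [-0.376  0.228  1.766 -0.     1.147  0.045]
hub 3.141592653589793 [ 1.708 -2.637 -0.   ] None
```

```bash
python3 - <<'E'
from h import *
np.set_printoptions(precision=0,suppress=True)
P=cloud("top",np.load("topD.npy"))
for nm,c,a,zm in(("key",(536,234.8),-.39,120),("hub",(478.5,-115),-.42,100)):
    m=(P[...,2]>zm)&(P[...,2]<450)&(np.hypot(P[...,0]-c[0],P[...,1]-c[1])<260)
    q=P[m]; d=q[:,:2]-c; al=d@[np.cos(a),np.sin(a)]; pe=d@[-np.sin(a),np.cos(a)]
    # clearance to rectangle 178 along jaw, 75 across
    cl=np.hypot(np.maximum(abs(al)-89,0),np.maximum(abs(pe)-37.5,0)); o=np.argsort(cl)[:200:40]
    print(nm,len(q)); print(np.c_[q[o],al[o],pe[o],cl[o]])
E
```

```text
key 746
[[710. 172. 128. 184.   8.  95.]
 [712. 160. 136. 191.  -2. 102.]
 [724. 175. 147. 197.  17. 108.]
 [721. 148. 141. 204. -10. 115.]
 [685.  78. 193. 198. -88. 120.]]
hub 2622
[[ 669. -149.  303.  187.   47.   99.]
 [ 669. -160.  297.  192.   37.  103.]
 [ 671. -167.  298.  197.   31.  108.]
 [ 675. -168.  316.  201.   32.  112.]
 [ 681. -167.  328.  206.   35.  117.]]
```

```bash
cat >> h.py <<'E'
from scipy.spatial.transform import Rotation as Ro
def ori(a):
    yv=np.array([np.cos(a),np.sin(a),0]); zv=np.array([0,0,-1.]); return Ro.from_matrix(np.c_[np.cross(yv,zv),yv,zv]).as_rotvec().tolist()
def st(tag=""):
    s=get_state(); f=s["wrist_force"]; print(tag,"t",round(s["time_s"],2),"ee",np.round(s["ee_pos"],2),"F",np.round(f,2),"M",np.round(s["ft_torque"],2),"w",round(s["width"],2)); return s
def snap(n,name,box,fx=6):
    im,d=eyes.grab_frame(n); r0,r1,c0,c1=box
    cv2.imwrite(f"pics/{name}.png",cv2.resize(im[r0:r1,c0:c1,::-1],None,fx=fx,fy=fx,interpolation=cv2.INTER_CUBIC)); return im,d
E
python3 - <<'E'
from h import *
bot.gripper_to(44,25)
bot.goto([536,234.8,150],ori(-.39)); st("above")
snap("top","a1",(130,225,120,230)); snap("side","a1s",(215,310,180,290))
E
```

```text
above t 2.84 ee [535.75 235.69 150.24] F [ 0.04  0.44 -0.75] M [-0.06  0.03 -0.03] w 43.95
```

View pics/a1.png

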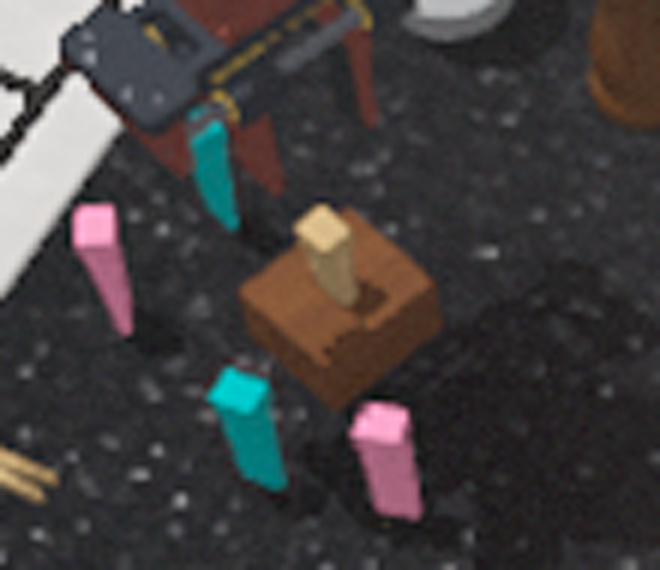

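View pics/a1s.png

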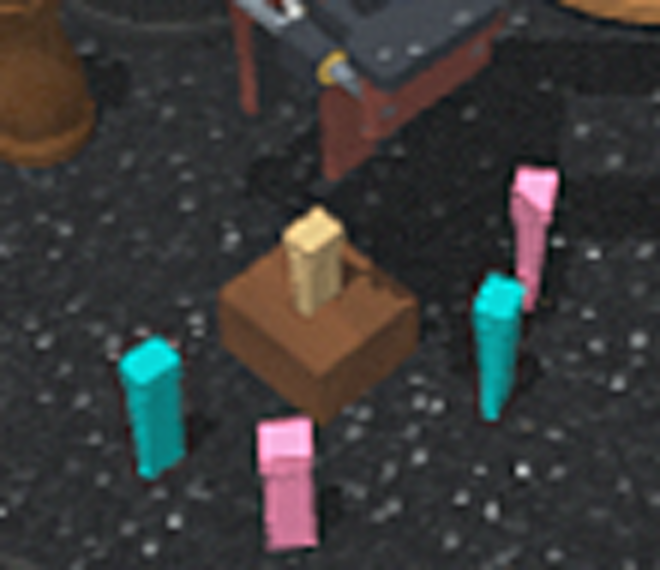

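```bash
python3 - <<'E'
from h import *
print(bot.servo_line([536,234.8,72],100,threshold=6)); st("down")
bot.gripper_to(5,12); st("grip")
snap("top","a2",(130,225,120,230)); snap("side","a2s",(215,310,180,290))
E
```

```text
False
down t 3.88 ee [536.48 234.98  72.46] F [ 0.39 -0.09  0.08] M [-0.03  0.09 -0.02] w 44.08
grip t 4.4 ee [536.01 234.98  72.28] F [-1.47  0.82  2.65] M [0.08 0.29 0.01] w 18.44
```

View pics/a2.png

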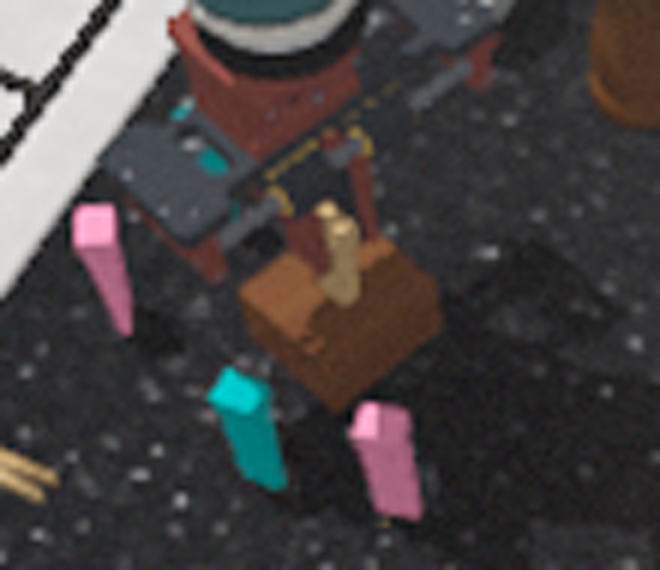

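View pics/a2s.png

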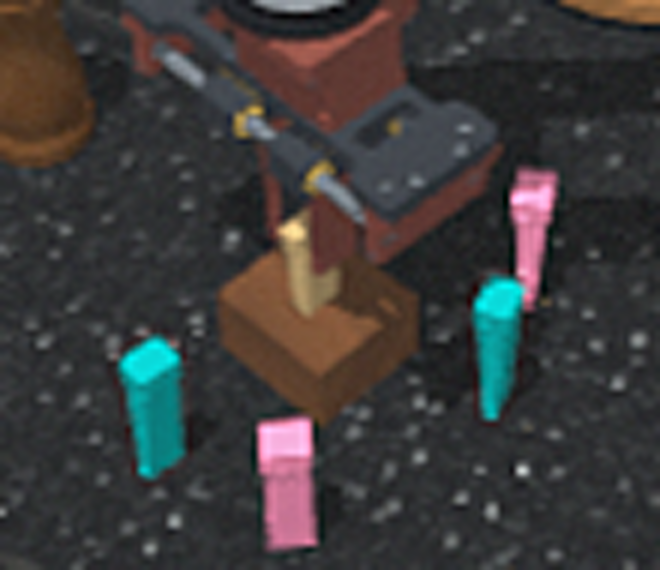

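```bash
python3 - <<'E'
from h import *
P=cloud("top",np.load("topD.npy"))
q=P[(P[...,2]>95)&(P[...,2]<500)&(P[...,0]>300)&(P[...,0]<850)&(abs(P[...,1])<400)]
for f in np.linspace(0,1,9):
    c=np.array([536,234.8])*(1-f)+np.array([478.5,-115])*f; d=q[:,:2]-c;a=-.4
    al=d@[np.cos(a),np.sin(a)]; pe=d@[-np.sin(a),np.cos(a)]
    cl=np.hypot(np.maximum(abs(al)-89,0),np.maximum(abs(pe)-37.5,0)); print(c,cl.min(),q[cl.argmin()])
E
```

```text
[536.  234.8] 95.17340965399876 [709.59224639 172.439397   128.4955445 ]
[528.8125 191.075 ] 86.21417426434657 [709.59224639 172.439397   128.4955445 ]
[521.625 147.35 ] 83.69137359438639 [678.72489791  75.46641768 188.62622692]
[514.4375 103.625 ] 73.28617752168638 [678.72489791  75.46641768 188.62622692]
[507.25  59.9 ] 67.58213266089324 [666.11791154  33.56583863  95.06693969]
[500.0625  16.175 ] 67.40424125681565 [664.03470447  17.19726712  96.70006145]
[492.875 -27.55 ] 80.79298185204641 [667.33098677  -6.16343809  95.52483869]
[485.6875 -71.275 ] 106.3390900121843 [672.96432787 -15.8807882  103.21587582]
[ 478.5 -115. ] 99.44388998666348 [ 668.63805719 -148.81608838  303.26626897]
```

```bash
python3 - <<'E'
from h import *
print(bot.servo_line([536,234.8,180],120)); s=st("lift")
print(Ro.from_rotvec(s["ee_rot"]).as_matrix()[:,1])
E
```

```text
False
lift t 5.55 ee [535.4  234.56 179.2 ] F [-0.22  0.26 -0.62] M [-0.09  0.13 -0.04] w 18.16
[ 0.92488815 -0.38023762 -0.00112731]
```

```bash
python3 - <<'E'
from h import *
bot.servo_line([500,16,180],250,orientation=ori(-.41))
bot.servo_line([478.85,-115.2,180],250,orientation=ori(-.4214))
bot.servo_line([478.85,-115.2,148],100); st("over hub")
a,b=snap("top","b1",(190,280,235,335)); np.save("b1.npy",a); im,d=eyes.grab_frame("side"); np.save("b1s.npy",im); np.save("b1sd.npy",d)
uv=proj("side",[478.85,-115.2,70]); print(uv); c,r=np.round(uv).astype(int)
cv2.imwrite("pics/b1s.png",cv2.resize(im[r-45:r+45,c-55:c+55,::-1],None,fx=7,fy=7,interpolation=cv2.INTER_CUBIC))
E
```

```text
over hub t 7.73 ee [ 478.76 -114.23  147.84] F [-0.5   0.51 -0.26] M [-0.1   0.07 -0.04] w 17.89
[292.47493219 187.79794262]
```

View pics/b1.png

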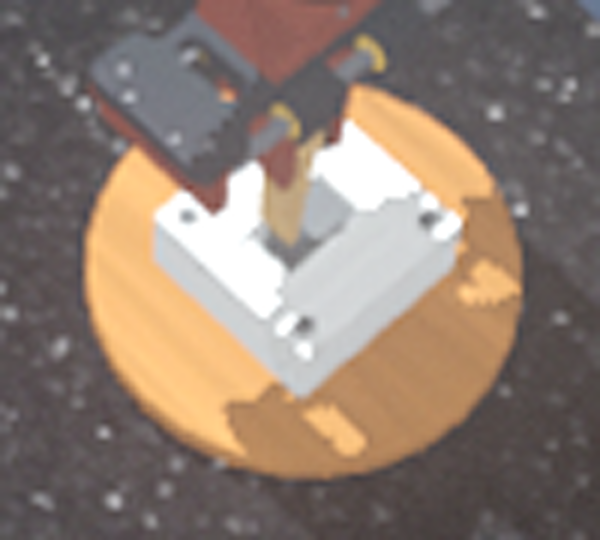

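View pics/b1s.png

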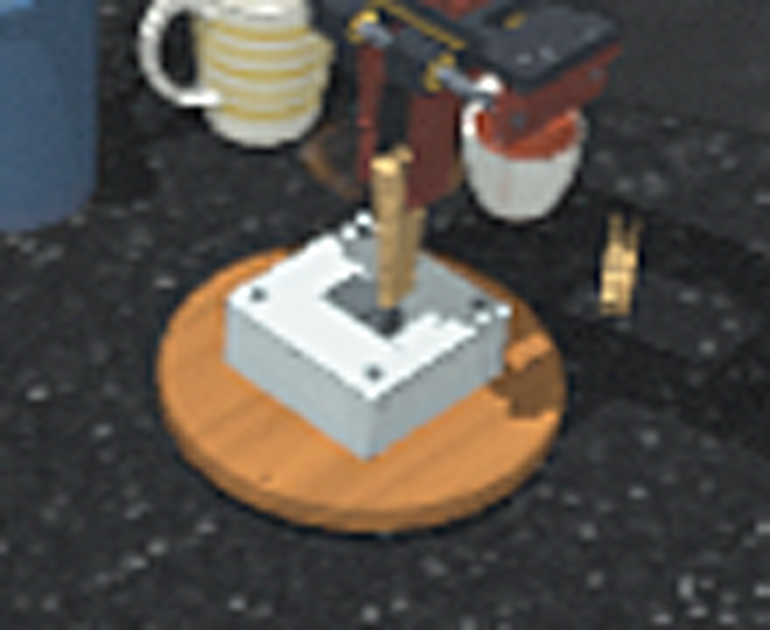

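```bash
python3 - <<'E'
from h import *
t=2.72-np.pi; ex=np.array([np.cos(t),np.sin(t),0]); ey=np.array([-np.sin(t),np.cos(t),0])
c=np.array([478.76,-114.23,0]); out=[]
H=np.array([495.82,-122.83,70])
for n,f in(("top","b1.npy"),("side","b1s.npy")):
    im=np.load(f); r0,c0=(200,250) if n=="top" else (155,255); S=12
    o=cv2.resize(im[r0:r0+65,c0:c0+65,::-1],None,fx=S,fy=S,interpolation=cv2.INTER_CUBIC)[:600]
    def pl(pts,col):
        uv=(proj(n,np.array(pts))-[c0,r0]+.5)*S-.5; cv2.polylines(o,[np.round(uv).astype(np.int32)],True,col,1)
    z=147.84-64
    pl([c+ex*a*2.5+ey*b*10+[0,0,z] for a,b in((1,1),(-1,1),(-1,-1),(1,-1))],(0,0,255))
    pl([c+ex*a*6.9+ey*b*10+[0,0,z+66] for a,b in((1,1),(-1,1),(-1,-1),(1,-1))],(255,0,255))
    pl([H+ex*a*50+ey*b*48 for a,b in((1,1),(-1,1),(-1,-1),(1,-1))],(0,200,0))
    pl([H+ex*a+ey*b*13.3 for a,b in((-12.5,1),(-24.7,1),(-24.7,-1),(-12.5,-1))],(255,0,0))
    pl([H+ex*a+ey*b*13 for a,b in((17.7,1),(-6.3,1),(-6.3,-1),(17.7,-1))],(255,255,0))
    cv2.imwrite(f"pics/ov_{n}.png",o)
E
```

```text
(no output)
```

View pics/ov_top.png

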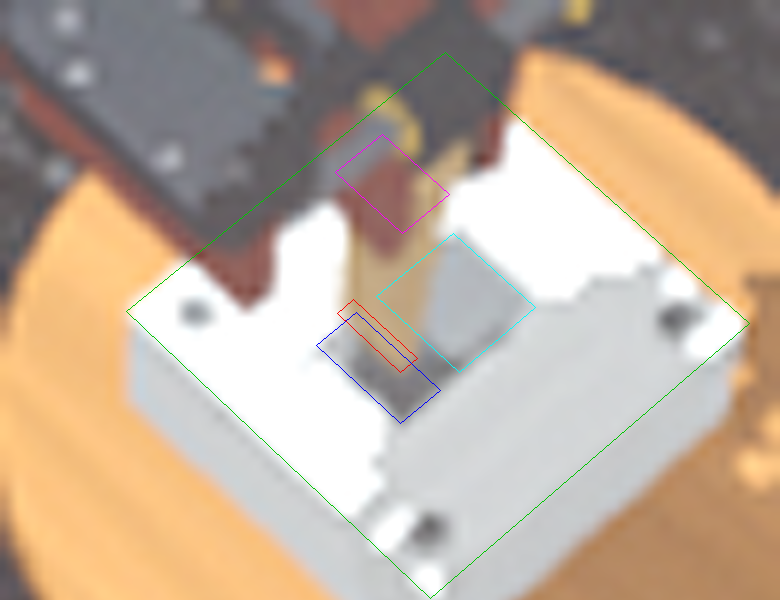

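View pics/ov_side.png

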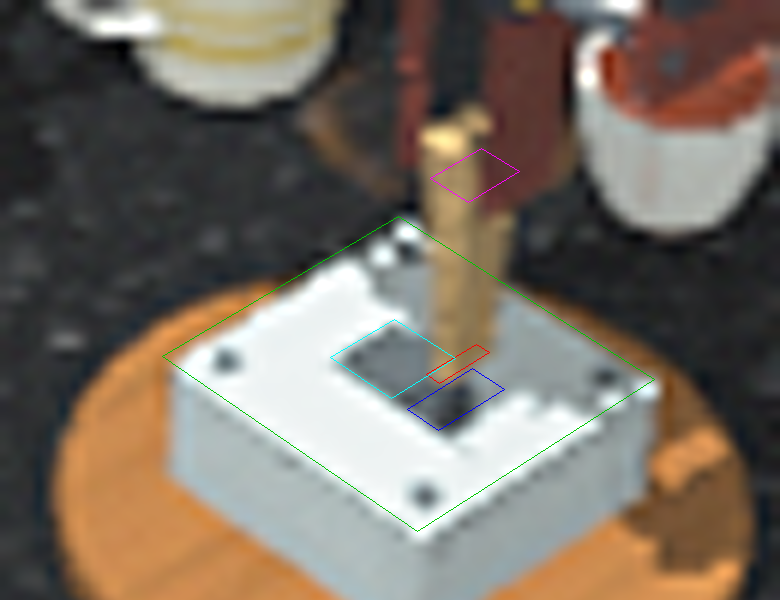

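```bash
python3 - <<'E'
from h import *
np.set_printoptions(precision=1,suppress=True,linewidth=220)
t=2.72-np.pi; x,y=495.82,-122.83; c,s=np.cos(t),np.sin(t)
def samp(n,im,X,Y,z=70):
    uv=proj(n,np.stack([x+c*X-s*Y,y+s*X+c*Y,np.full_like(X,z)],-1)).astype(np.float32)
    return cv2.remap(im.astype(np.float32),uv[...,0],uv[...,1],cv2.INTER_LINEAR)
side=np.load("b1s.npy"); top=np.load("topI.npy")
g=np.arange(-60,60,1/6.); X,Y=np.meshgrid(g,-g)
o=samp("side",side,X,Y)[:,:,::-1].copy()
for k in range(-60,60,10):
    p=int((k+60)*6); cv2.line(o,(p,0),(p,6 if k else 30),(0,0,255),1); cv2.line(o,(0,p),(6 if k else 30,p),(0,0,255),1)
cv2.imwrite("pics/os.png",o[60:660,60:660])
o=samp("side",side,X,Y)
def edge(n,im,axis,lo,hi,a,b):
    d=np.arange(lo,hi,.25); e=np.arange(a,b,1.)
    D,E=np.meshgrid(d,e)
    pr=(samp(n,im.mean(2),D,E) if axis=="x" else samp(n,im.mean(2),E,D)).mean(0)
    gr=np.gradient(pr); k=np.argmax(abs(gr)); return d[k],pr[::8]
for n,im in(("top",top),("side",side)):
    for ax,lo,hi,a,b in(("x",40,60,0,40),("x",-60,-40,0,40),("y",40,60,-30,35),("y",-60,-40,-40,40)):
        print(n,ax,edge(n,im,ax,lo,hi,a,b))
E
```

```text
top x (np.float64(49.0), array([211.2, 216.6, 222.4, 219.7, 197.3, 161.9, 139.7, 137.7, 138.3, 136.8], dtype=float32))
top x (np.float64(-49.5), array([149.7, 150.3, 149.8, 147.6, 151.2, 179.5, 213.8, 225.3, 220.1, 210.4], dtype=float32))
top y (np.float64(48.5), array([225.6, 227.2, 228.9, 220.7, 192.3, 155.7, 137.5, 136.3, 137.4, 137.7], dtype=float32))
top y (np.float64(-48.0), array([127. , 140.4, 144. , 144.2, 143. , 147.2, 180.9, 215.6, 226.4, 223.1], dtype=float32))
side x (np.float64(45.75), array([234.6, 238.5, 223.5, 190.3, 155.9, 133.6, 124.7, 121.5, 114.4,  99.1], dtype=float32))
side x (np.float64(-53.75), array([154.6, 149.4, 151.7, 178.3, 217.9, 239.2, 241.3, 234.1, 224.8, 219.8], dtype=float32))
side y (np.float64(50.25), array([239.7, 242.1, 244.1, 243.2, 233.5, 211.5, 188.5, 179.1, 180.1, 182.2], dtype=float32))
side y (np.float64(-48.0), array([ 58.3,  63.1,  69.6,  78.2,  88.9, 101.8, 117.1, 132.8, 142.4, 142.3], dtype=float32))[ WARN:0@0.503] global loadsave.cpp:1063 imwrite_ Unsupported depth image for selected encoder is fallbacked to CV_8U.
```

View pics/os.png

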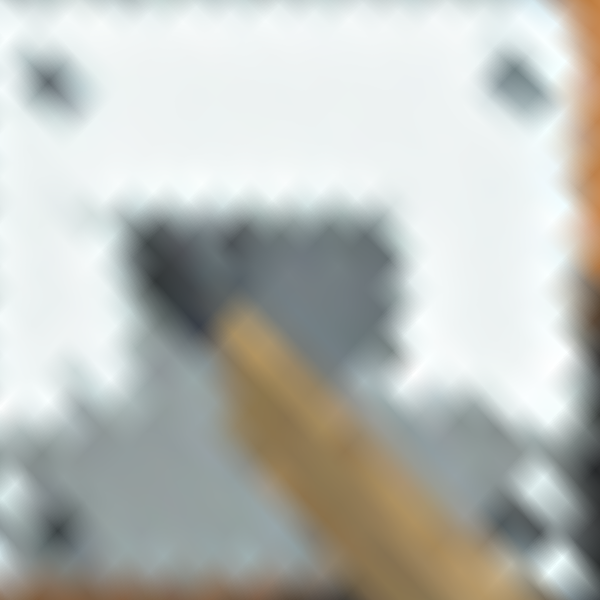

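```bash
cat > keyfit.py <<'E'
from h import *
from scipy.optimize import minimize
def keyfit(n,im,ee,rowlim,show=None,t=2.72-np.pi,hkey=64,S=8,box=26):
    ex=np.array([np.cos(t),np.sin(t),0]); ey=np.array([-np.sin(t),np.cos(t),0])
    base=np.array([ee[0],ee[1],ee[2]-hkey])
    tip=proj(n,base); r1=int(tip[1])+9; r0=rowlim; c0=int(tip[0])-box//2; c1=c0+box
    I=im[r0:r1,c0:c1].astype(float)
    hsv=cv2.cvtColor(im[r0:r1,c0:c1],cv2.COLOR_RGB2HSV).astype(int)
    # woodness: R-B difference
    w=I[...,0]-I[...,2]
    def render(q):
        v=[]
        for h,tx in((0,2.5),(66,6.9)):
            v+=[base+ex*(a*tx+q[0])+ey*(b*10+q[1])+[0,0,h] for a in(1,-1) for b in(1,-1)]
        uv=(proj(n,np.array(v))-[c0,r0]+.5)*S-.5
        hull=cv2.convexHull(np.round(uv*16).astype(np.int32))
        R=np.zeros(((r1-r0)*S,(c1-c0)*S),np.uint8); cv2.fillConvexPoly(R,hull,255,shift=4)
        A=cv2.resize(R,(c1-c0,r1-r0),interpolation=cv2.INTER_AREA)/255.
        return cv2.GaussianBlur(A,(0,0),.6)
    hi=np.percentile(w,97) if False else 65.
    M=np.clip((w-10)/(hi-10),0,1)
    best=None
    for q0 in((0,0),(2,2),(-2,2),(2,-2),(-2,-2)):
        r=minimize(lambda q:((render(q)-M)**2).sum(),q0,method="Nelder-Mead",options=dict(initial_simplex=np.array(q0)+np.array([[0,0],[2,0],[0,2]]),xatol=.02,fatol=.001))
        if best is None or r.fun<best.fun: best=r
    if show:
        A=render(best.x); cv2.imwrite(show,cv2.resize((np.hstack([M,A])*255).astype(np.uint8),None,fx=10,fy=10,interpolation=0))
    return best.x,best.fun
E
python3 - <<'E'
from keyfit import *
ee=[478.76,-114.23,147.84]
print("top",keyfit("top",np.load("b1.npy"),ee,222,"pics/kt.png"))
print("side",keyfit("side",np.load("b1s.npy"),ee,174,"pics/ks.png"))
E
```

```text
top (array([0.72073582, 1.43517074]), np.float64(9.892198258482237))
side (array([-0.17117691, -0.73707581]), np.float64(9.242090138842686))
```

View pics/kt.png

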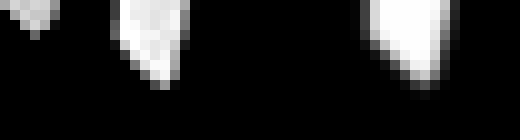

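View pics/ks.png

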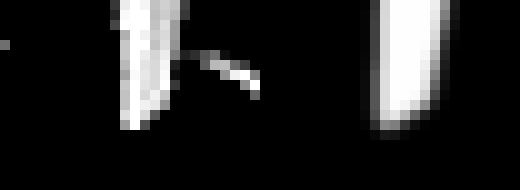

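```bash
python3 - <<'E'
from keyfit import *
t=2.72-np.pi; c,s=np.cos(t),np.sin(t); H=np.array([495.82,-122.83])
def w(hx,hy): return H+[c*hx-s*hy,s*hx+c*hy]
p=w(-18.9,-.3); print(p)
bot.servo_line([*p,137.0],60,threshold=4); S=st("low"); ee=S["ee_pos"]
d=ee[:2]-H; print("hub xy",c*d[0]+s*d[1],-s*d[0]+c*d[1])
for n,r in(("top",225),("side",177)):
    im,_=eyes.grab_frame(n); np.save(f"b2{n}.npy",im); print(n,keyfit(n,im,ee,r,f"pics/k2{n}.png"))
    r0,c0=(200,250) if n=="top" else (155,255)
    cv2.imwrite(f"pics/b2{n}.png",cv2.resize(im[r0:r0+55,c0:c0+65,::-1],None,fx=10,fy=10,interpolation=cv2.INTER_CUBIC))
E
```

```text
[ 478.45215072 -115.3695837 ]
low t 8.17 ee [ 477.99 -115.27  136.6 ] F [-0.53 -0.28 -0.81] M [-0.09  0.07 -0.01] w 18.28
hub xy -19.363128617141236 -0.39973564254844884
top (array([0.85890007, 0.94621181]), np.float64(9.054504733712344))
side (array([-0.30257368, -0.53489828]), np.float64(9.315349733877222))
```

View pics/b2top.png

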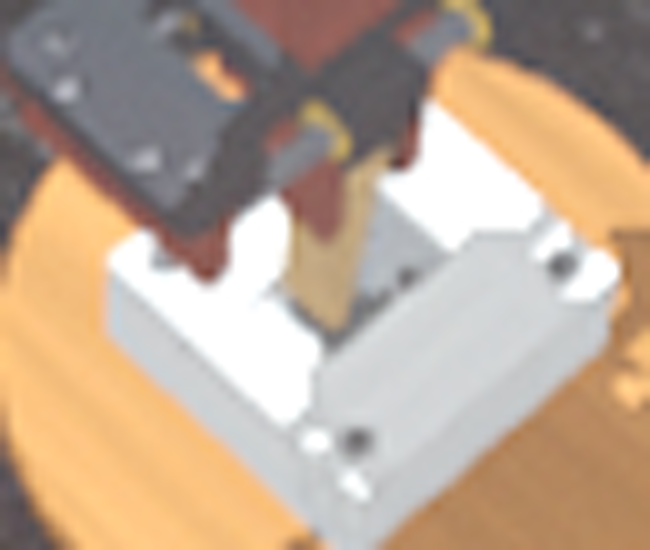

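View pics/b2side.png

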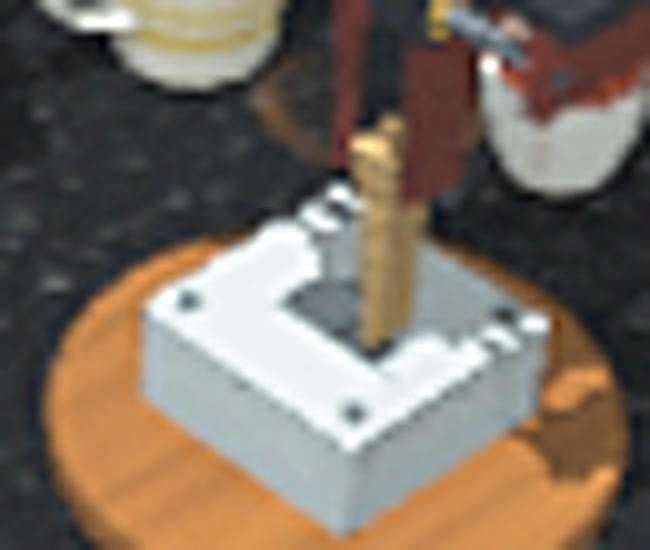

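```bash
cat >> h.py <<'E'
t_h=2.72-np.pi; _c,_s=np.cos(t_h),np.sin(t_h); H=np.array([495.82,-122.83])
def w(hx,hy): return H+[_c*hx-_s*hy,_s*hx+_c*hy]
def hst(tag=""):
    s=get_state(); d=s["ee_pos"][:2]-H; f=s["wrist_force"]; m=s["ft_torque"]
    print(tag,"t %.2f hub xy %.2f %.2f z %.2f tipdepth %.2f | Fhub %.2f %.2f %.2f | M %s w %.2f"%(s["time_s"],_c*d[0]+_s*d[1],-_s*d[0]+_c*d[1],s["ee_pos"][2],70-(s["ee_pos"][2]-64),_c*f[0]+_s*f[1],-_s*f[0]+_c*f[1],f[2],np.round(m,2),s["width"])); return s
E
python3 - <<'E'
from h import *
hst("pre")
for z in(132,128,124,120):
    r=bot.servo_line([*w(-18.9,-.3),z],40,threshold=3); hst(str(r))
    if r: break
E
```

```text
pre t 8.27 hub xy -18.91 -0.39 z 136.96 tipdepth -2.96 | Fhub -0.18 -0.91 -0.07 | M [-0.07 -0.   -0.03] w 18.50
False t 8.54 hub xy -19.19 -0.32 z 131.71 tipdepth 2.29 | Fhub 0.28 -0.30 -0.51 | M [-0.03  0.09  0.  ] w 18.01
False t 8.79 hub xy -19.14 -0.30 z 127.73 tipdepth 6.27 | Fhub 0.19 -0.12 -0.33 | M [-0.05  0.13  0.01] w 18.18
False t 9.04 hub xy -19.16 -0.32 z 123.73 tipdepth 10.27 | Fhub -0.29 -0.86 -0.81 | M [-0.04  0.1   0.02] w 18.55
False t 9.29 hub xy -19.16 -0.30 z 119.71 tipdepth 14.29 | Fhub 0.09 -0.02 0.43 | M [-0.08  0.11 -0.01] w 18.21
```

Entered cleanly. Continue down until contact.

```bash
python3 - <<'E'
from h import *
for z in np.arange(117,74,-3):
    r=bot.servo_line([*w(-18.9,-.3),z],40,threshold=3); hst(str(r))
    if r: break
E
```

```text
False t 9.54 hub xy -19.06 -0.30 z 116.81 tipdepth 17.19 | Fhub -0.19 -0.44 0.17 | M [-0.05  0.13  0.  ] w 18.31
False t 9.79 hub xy -19.09 -0.31 z 113.80 tipdepth 20.20 | Fhub -0.64 0.06 0.24 | M [-0.05  0.11  0.  ] w 18.45
False t 10.04 hub xy -19.05 -0.31 z 110.80 tipdepth 23.20 | Fhub -0.45 0.11 -0.24 | M [-0.05  0.03  0.02] w 18.05
False t 10.29 hub xy -19.08 -0.32 z 107.79 tipdepth 26.21 | Fhub 0.34 -0.93 -0.55 | M [0.02 0.05 0.04] w 18.29
False t 10.54 hub xy -19.04 -0.30 z 104.80 tipdepth 29.20 | Fhub 0.02 0.12 0.11 | M [-0.06  0.08  0.  ] w 18.31
False t 10.79 hub xy -19.16 -0.31 z 101.76 tipdepth 32.24 | Fhub -0.45 0.17 -0.45 | M [ 0.03  0.17 -0.  ] w 18.47
False t 11.04 hub xy -19.10 -0.30 z 98.75 tipdepth 35.25 | Fhub -1.04 -0.12 -1.72 | M [ 0.01  0.23 -0.04] w 18.07
False t 11.29 hub xy -18.93 -0.31 z 95.81 tipdepth 38.19 | Fhub -0.82 0.00 -0.80 | M [-0.05  0.15  0.05] w 18.43
False t 11.54 hub xy -18.88 -0.31 z 92.83 tipdepth 41.17 | Fhub -0.15 0.36 -0.97 | M [-0.01  0.22 -0.01] w 18.27
False t 11.79 hub xy -19.54 -0.29 z 89.63 tipdepth 44.37 | Fhub -2.34 0.42 -1.77 | M [0.12 0.44 0.  ] w 18.07
False t 12.04 hub xy -20.12 -0.30 z 86.49 tipdepth 47.51 | Fhub -4.71 -0.30 -1.38 | M [0.26 0.7  0.  ] w 18.30
False t 12.29 hub xy -20.63 -0.32 z 83.49 tipdepth 50.51 | Fhub -5.81 0.35 0.69 | M [0.37 0.94 0.05] w 18.03
False t 12.54 hub xy -21.10 -0.30 z 80.44 tipdepth 53.56 | Fhub -6.09 -0.68 0.88 | M [0.41 1.09 0.04] w 17.50
False t 12.79 hub xy -21.49 -0.32 z 77.52 tipdepth 56.48 | Fhub -7.80 0.20 3.27 | M [0.54 1.28 0.01] w 17.68
False t 13.04 hub xy -21.57 -0.34 z 74.89 tipdepth 59.11 | Fhub -9.00 -0.31 7.73 | M [0.57 1.46 0.09] w 17.99
```

```bash
python3 - <<'E'
from h import *
bot.gripper_to(34); hst("open")
bot.servo_line([*w(-19.5,-.3),130],120); hst("up")
for n in("top","side"):
    im,_=eyes.grab_frame(n); np.save(f"b3{n}.npy",im)
    r0,c0=(200,250) if n=="top" else (155,255)
    cv2.imwrite(f"pics/b3{n}.png",cv2.resize(im[r0:r0+55,c0:c0+65,::-1],None,fx=10,fy=10,interpolation=cv2.INTER_CUBIC))
E
```

```text
open t 13.53 hub xy -18.18 -0.30 z 75.12 tipdepth 58.88 | Fhub -0.31 0.10 -0.27 | M [-0.07  0.05 -0.01] w 34.14
up t 14.13 hub xy -19.63 -0.31 z 129.81 tipdepth 4.19 | Fhub -0.95 -1.32 0.34 | M [-0.06  0.09 -0.01] w 34.25
```

View pics/b3top.png

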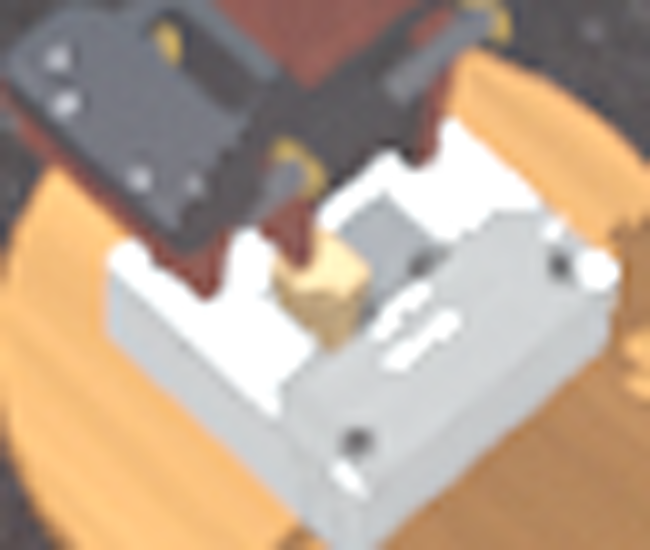

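View pics/b3side.png

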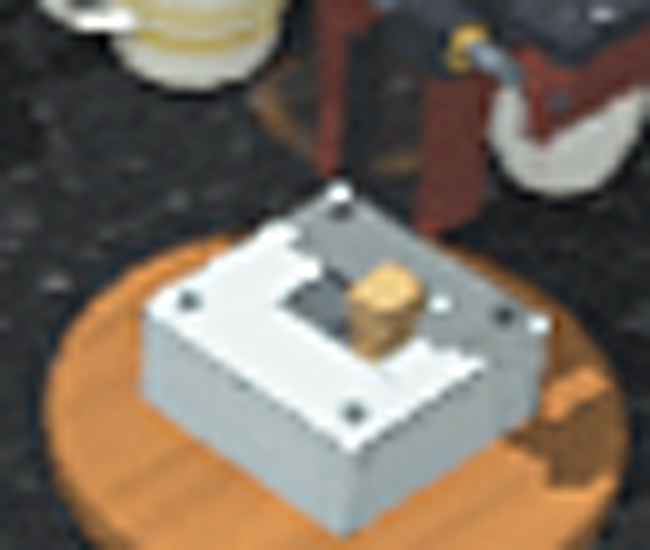

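```bash
python3 - <<'E'
from h import *
bot.gripper_to(0,20)
p=w(-20.3,-.1)
bot.servo_line([*p,100],80); hst("pre")
r=bot.servo_line([*p,82],12,threshold=4); s=hst("touch %s"%r)
E
```

```text
pre t 15.43 hub xy -20.45 -0.11 z 99.84 tipdepth 34.16 | Fhub 0.30 0.12 -0.54 | M [-0.08  0.1   0.01] w 0.37
touch True t 16.20 hub xy -20.30 -0.10 z 92.64 tipdepth 41.36 | Fhub 0.31 0.46 3.51 | M [-0.06  0.1  -0.02] w 0.72
```

```bash
python3 - <<'E'
from h import *
p=w(-20.3,-.1); z=get_state()["ee_pos"][2]
for i in range(16):
    z-=.4; bot.servo_line([*p,z],8); bot.pause(.1); F=[]
    for k in range(3): F.append(get_state()["wrist_force"][2]); bot.pause(.02)
    s=get_state(); print(i,"cmd %.2f z %.2f F %.2f  t %.2f"%(z,s["ee_pos"][2],np.mean(F),s["time_s"]))
    if np.mean(F)>10.5: break
hst()
E
```

```text
0 cmd 92.24 z 92.61 F 6.91  t 16.60
1 cmd 91.84 z 92.55 F 11.31  t 17.00
 t 17.00 hub xy -20.24 -0.09 z 92.55 tipdepth 41.45 | Fhub -2.69 -0.85 11.53 | M [0.07 0.55 0.08] w 0.19
```

```bash
python3 - <<'E'
from h import *
p=w(-20.3,-.1); z=91.84
for i in range(20):
    z-=.15; bot.servo_line([*p,z],8); bot.pause(.1); F=[]
    for k in range(4): F.append(get_state()["wrist_force"][2]); bot.pause(.02)
    s=get_state(); print(i,"cmd %.2f z %.2f F %.2f  t %.2f"%(z,s["ee_pos"][2],np.mean(F),s["time_s"]))
    if np.mean(F)>15.8: break
hst()
E
```

```text
0 cmd 91.69 z 92.54 F 12.60  t 17.42
1 cmd 91.54 z 92.52 F 14.28  t 17.83
2 cmd 91.39 z 92.51 F 15.44  t 18.25
3 cmd 91.24 z 92.47 F 17.40  t 18.67
 t 18.67 hub xy -20.21 -0.09 z 92.47 tipdepth 41.53 | Fhub -4.41 -0.38 16.79 | M [ 0.26  0.81 -0.01] w 0.33
```

```bash
python3 - <<'E'
from h import *
p=w(-20.3,-.1)
bot.servo_line([*p,97],40); hst("off")
bot.servo_line([*w(-60,60),200],250); hst("away")
I=[];J=[];D=[]
for i in range(3):
    a,d=eyes.grab_frame("top"); I.append(a.astype(float)); d=d.copy(); d[d==0]=np.nan; D.append(d); J.append(eyes.grab_frame("side")[0].astype(float))
I=np.mean(I,0).astype(np.float32);J=np.mean(J,0).astype(np.float32);np.save("c1t.npy",I);np.save("c1s.npy",J);np.save("c1d.npy",np.nanmean(D,0))
g=np.arange(-50,50,1/6.); X,Y=np.meshgrid(g,-g)
for n,im in(("top",I),("side",J)):
    W=np.stack([H[0]+_c*X-_s*Y,H[1]+_s*X+_c*Y,np.full_like(X,70)],-1) if 0 else None
    c,s=np.cos(t_h),np.sin(t_h)
    uv=proj(n,np.stack([H[0]+c*X-s*Y,H[1]+s*X+c*Y,np.full_like(X,70)],-1)).astype(np.float32)
    o=np.ascontiguousarray(cv2.remap(im,uv[...,0],uv[...,1],cv2.INTER_CUBIC).clip(0,255).astype(np.uint8)[:,:,::-1])
    for k in range(-50,50,10):
        q=int((k+50)*6); cv2.line(o,(q,0),(q,6 if k else 30),(0,0,255),1); cv2.line(o,(0,q),(6 if k else 30,q),(0,0,255),1)
    cv2.imwrite(f"pics/c1{n}.png",o)
E
```

```text
off t 18.96 hub xy -20.15 -0.08 z 97.01 tipdepth 36.99 | Fhub 0.91 0.80 0.25 | M [-0.08  0.09 -0.06] w 0.61
away t 19.61 hub xy -60.18 59.76 z 199.37 tipdepth -65.37 | Fhub 0.65 0.56 -0.99 | M [-0.1   0.12 -0.03] w 0.43
```

View pics/c1top.png

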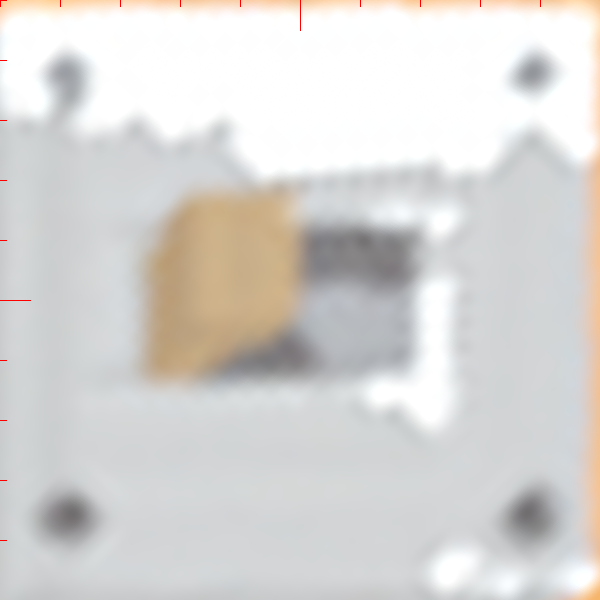

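View pics/c1side.png

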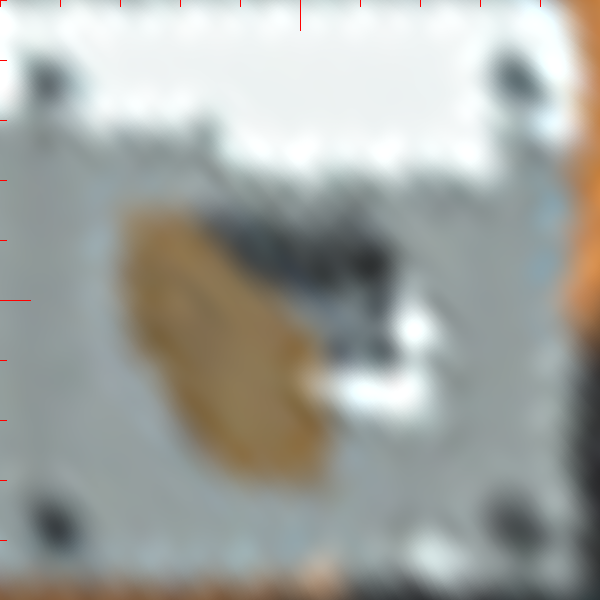

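```bash
python3 - <<'E'
from h import *
P=cloud("top",np.load("c1d.npy")); I=np.load("c1t.npy")
Q=P.copy(); d=P[...,:2]-H; Q[...,0]=d@[_c,_s]; Q[...,1]=d@[-_s,_c]
m=(abs(Q[...,0]+19)<16)&(abs(Q[...,1])<16)&(Q[...,2]>88)
print(m.sum(),Q[m].mean(0),np.median(Q[m][:,2]),np.percentile(Q[m][:,:2],[2,98],axis=0))
m2=(abs(Q[...,0])<46)&(abs(Q[...,1])<44)&(Q[...,2]>66)&(Q[...,2]<76)&((Q[...,0]>25)|(Q[...,1]<-18))
print("hub z",np.median(Q[m2][:,2]))
q=Q[m]; A=np.c_[q[:,:2]-q[:,:2].mean(0),np.ones(len(q))]; print(np.linalg.lstsq(A,q[:,2],rcond=None)[0])
# head top fit by brightness for both cams
import fit
for n,f,zz in(("top","c1t.npy",92.5),("side","c1s.npy",92.5)):
    im=np.load(f); uv=proj(n,[*w(-20,0),zz]); c,r=np.round(uv).astype(int)
    print(n,c,r); cv2.imwrite(f"pics/d_{n}.png",cv2.resize(im[r-20:r+20,c-25:c+25,::-1],None,fx=14,fy=14,interpolation=cv2.INTER_CUBIC).clip(0,255))
E
```

```text
Traceback (most recent call last):
NameError: name '_c' is not defined
```

```bash
python3 - <<'E'
from h import *
from h import _c,_s
P=cloud("top",np.load("c1d.npy")); I=np.load("c1t.npy")
Q=P.copy(); d=P[...,:2]-H; Q[...,0]=d@[_c,_s]; Q[...,1]=d@[-_s,_c]
m=(abs(Q[...,0]+19)<16)&(abs(Q[...,1])<16)&(Q[...,2]>88)
print(m.sum(),Q[m].mean(0),np.median(Q[m][:,2]),np.percentile(Q[m][:,:2],[2,98],axis=0))
m2=(abs(Q[...,0])<46)&(abs(Q[...,1])<44)&(Q[...,2]>66)&(Q[...,2]<76)&((Q[...,0]>25)|(Q[...,1]<-18))
print("hub z",np.median(Q[m2][:,2]))
q=Q[m]; A=np.c_[q[:,:2]-q[:,:2].mean(0),np.ones(len(q))]; print(np.linalg.lstsq(A,q[:,2],rcond=None)[0])
for n,f,zz in(("top","c1t.npy",92.5),("side","c1s.npy",92.5)):
    im=np.load(f); uv=proj(n,[*w(-20,0),zz]); c,r=np.round(uv).astype(int)
    print(n,c,r); cv2.imwrite(f"pics/d_{n}.png",cv2.resize(im[r-20:r+20,c-25:c+25,::-1],None,fx=14,fy=14,interpolation=cv2.INTER_CUBIC).clip(0,255))
E
```

```text
263 [-2.32941700e+01  3.20558097e-01  4.91318182e+02] 590.0478415978928 [[-34.48019636 -11.61365154]
 [ -8.03123848  13.17783142]]
hub z 70.60962969858372
[ -8.51174181  13.32845051 491.31818244]
top 281 226
side 293 183[ WARN:0@0.226] global loadsave.cpp:1063 imwrite_ Unsupported depth image for selected encoder is fallbacked to CV_8U.
```

View pics/d_top.png

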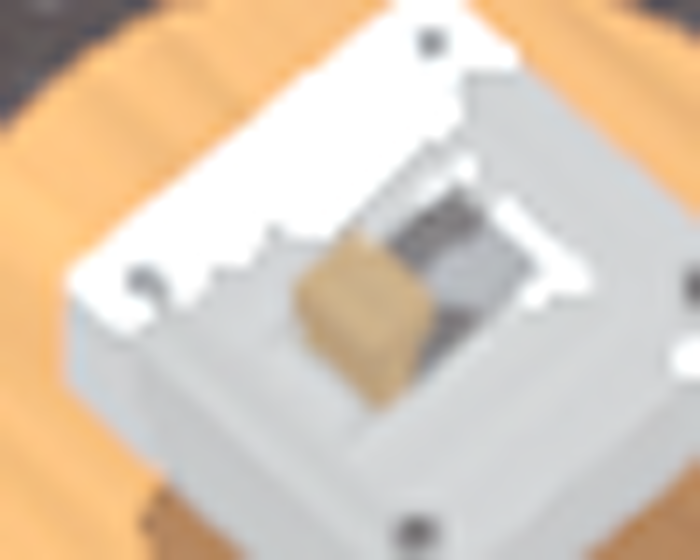

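View pics/d_side.png

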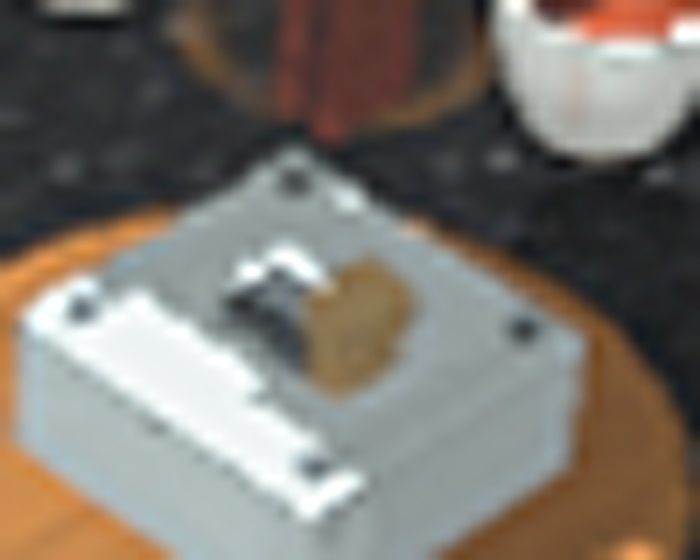

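```bash
python3 - <<'E'
from h import *
from h import _c,_s
np.set_printoptions(precision=2,suppress=True)
P=cloud("top",np.load("c1d.npy"))
Q=P.copy(); d=P[...,:2]-H; Q[...,0]=d@[_c,_s]; Q[...,1]=d@[-_s,_c]
m=(abs(Q[...,0]+19)<20)&(abs(Q[...,1])<16)&(Q[...,2]>88)&(Q[...,2]<100)
print(m.sum(),Q[m].mean(0),np.percentile(Q[m],[3,97],axis=0))
q=Q[m]; A=np.c_[q[:,:2]-q[:,:2].mean(0),np.ones(len(q))]; print(np.linalg.lstsq(A,q[:,2],rcond=None)[0])
# shaft right edge then/now
for f in("topI.npy","c1t.npy"):
    im=np.load(f).mean(2); g=np.arange(10,26,.5); Y=np.arange(-6,0,.5); X,YY=np.meshgrid(g,Y)
    uv=proj("top",np.stack([H[0]+_c*X-_s*YY,H[1]+_s*X+_c*YY,np.full_like(X,70)],-1)).astype(np.float32)
    print(f,np.round(cv2.remap(im.astype(np.float32),uv[...,0],uv[...,1],cv2.INTER_LINEAR).mean(0)).astype(int))
E
```

```text
55 [-20.11  -2.08  92.51] [[-28.15 -12.21  89.46]
 [-12.24   8.62  95.54]]
[ 0.07 -0.01 92.51]
topI.npy [132 132 131 131 131 131 131 130 130 131 131 132 133 135 138 142 146 152
 160 168 177 186 195 203 210 216 221 224 226 227 228 228]
c1t.npy [187 186 186 186 185 186 186 186 186 186 185 185 185 186 188 191 196 204
 212 222 231 239 244 248 250 251 251 249 246 241 235 229]
```

```bash
python3 - <<'E'
from h import *
p=w(-21.5,0)
bot.servo_line([*p,100],200)
r=bot.servo_line([*p,86],12,threshold=4); hst("touch %s"%r)
z=get_state()["ee_pos"][2]-.3
for i in range(20):
    bot.servo_line([*p,z],10); bot.pause(.08); F=[];Z=[]
    for k in range(5): s=get_state(); F.append(s["wrist_force"][2]); Z.append(s["ee_pos"][2]); bot.pause(.01)
    print(i,"cmd %.2f z %.3f F %.2f"%(z,np.mean(Z),np.mean(F)))
    if np.mean(F)>18: break
    z-=.45 if np.mean(F)<11 else .15
hst()
E
```

```text
touch True t 21.38 hub xy -21.51 0.05 z 92.41 tipdepth 41.59 | Fhub -0.34 -0.27 2.90 | M [-0.02  0.15 -0.  ] w 0.55
0 cmd 92.11 z 92.372 F 6.44
1 cmd 91.66 z 92.317 F 10.94
2 cmd 91.21 z 92.194 F 14.73
3 cmd 91.06 z 92.183 F 15.99
4 cmd 90.91 z 92.169 F 17.99
5 cmd 90.76 z 92.100 F 18.85
 t 23.63 hub xy -21.45 0.05 z 92.10 tipdepth 41.90 | Fhub -4.50 -0.55 18.65 | M [ 0.26  0.96 -0.02] w 0.48
```

```bash
python3 - <<'E'
from h import *
from h import _c,_s
bot.servo_line([*w(-21.5,0),100],60); bot.servo_line([*w(-90,30),220],250); hst("away")
D=[]
for i in range(10):
    im,d=eyes.grab_frame("top"); d=d.copy(); d[d==0]=np.nan; D.append(d)
js,_=eyes.grab_frame("side")
P=cloud("top",np.nanmean(D,0)); Q=P.copy(); d=P[...,:2]-H; Q[...,0]=d@[_c,_s]; Q[...,1]=d@[-_s,_c]
m=(abs(Q[...,0]+19)<20)&(abs(Q[...,1])<16)&(Q[...,2]>89)&(Q[...,2]<97)
q=Q[m]; A=np.c_[q[:,:2]-q[:,:2].mean(0),np.ones(len(q))]; print(m.sum(),q.mean(0),np.linalg.lstsq(A,q[:,2],rcond=None)[0])
cv2.imwrite("pics/e_t.png",cv2.resize(im[190:280,235:335,::-1],None,fx=6,fy=6,interpolation=cv2.INTER_CUBIC))
cv2.imwrite("pics/e_s.png",cv2.resize(js[145:235,240:340,::-1],None,fx=6,fy=6,interpolation=cv2.INTER_CUBIC))
cv2.imwrite("pics/e_full.png",im[:,:,::-1])
E
```

```text
away t 24.65 hub xy -89.97 29.84 z 219.34 tipdepth -85.34 | Fhub 0.33 -0.12 -0.20 | M [-0.02  0.13 -0.  ] w 0.43
52 [-19.71679222  -2.33699934  92.21025591] [2.74156835e-02 2.97001284e-02 9.22102559e+01]
```

View pics/e_t.png

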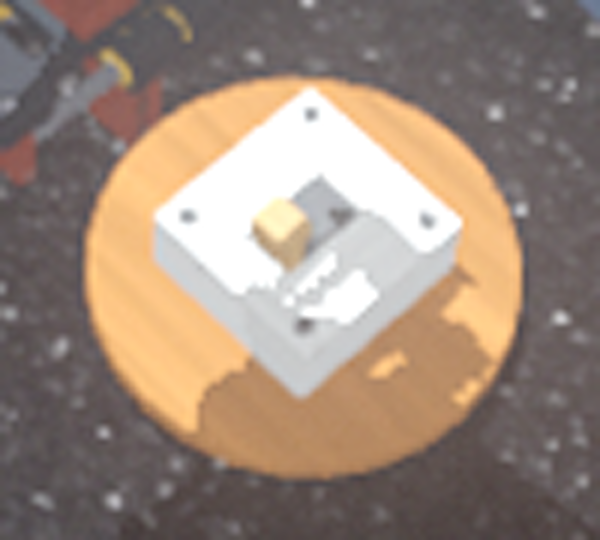

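View pics/e_s.png

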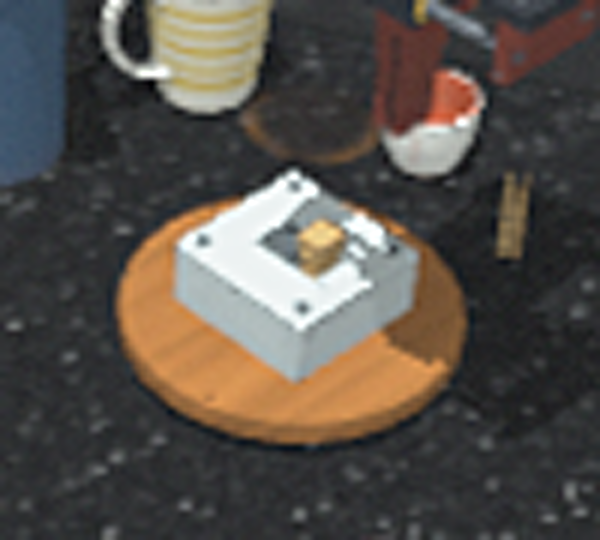

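View pics/e_full.png

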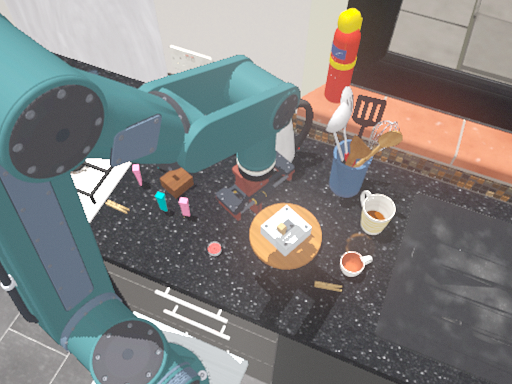

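```bash
python3 -c "
from station import close_job,get_state
print(get_state()['time_s']); print(close_job())"
```

```text
25.2
the job is handed in; nothing more can be done
None
```

The wedge key is standing tight in the turntable's keyway, and I handed the job in at 25.2 s with the arm clear of it. I gripped the plain wooden key by its head, took it from the stand and lowered it thin end down into the gap. I then let go and pushed on the head with closed fingers.

- **Tightness:** I pushed twice, reaching about 17 N and then 19 N, both under the 25 N limit. Near the end the key moved only about 0.1 mm for 1 N more. The thin end is about 57.8 mm down, inside the 41–61 mm range.
- **Final pictures:** the head top is at about 92.2 mm and level to within 2°, about the measurement noise. The other objects that can be seen are where they were; the arm hid the second turquoise look-alike and a few things at the back.

Two checks did not agree cleanly:

- **Camera offset:** the two cameras placed the hub about 4 mm apart across the gap. Because of this the key met one wall first, with up to 9 N sideways while still held, before I let go.
- **Driving force:** in the first push the key moved only about 0.2 mm, less than the stated 6–15 N per mm would give. I take it to have been nearly tight already from the lowering. I did not see the shaft reach its stop; I infer it because the key no longer gave way.

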